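# Fit the jig's locating dowel and gauge its stand-out

## Task

Get the welding jig ready: take the plain dowel out of the sloping pin rack, tip it edge-first into the empty bore of the jig plate, then stand it up and slide it fully home. Then check its stand-out: gently lower the bridge height gauge over that dowel, both soles flat on the jig plate between the rails and the sprung foot resting on the dowel's top, and leave it standing there. Leave the other pins and everything else on the bench where they are.

Things in the scene. Friction and masses are not known exactly. Their poses are not given: they have to be found in the camera images.
- dowel_center (a point): the plain dowel to be fitted: straight round steel pin, 14 mm wide, 80 mm long, 1.5 mm chamfers, about 0.1 kg, no head and no nose. This point is on its axis half-way up (40 mm from either end), z along its axis to its free end. It starts in one of the rack's holes, 50 mm standing out of the face
- dowel_foot (a point): centre of the dowel's lower end face (the end that starts in the rack hole and goes into the bore), 40 mm below the centre along the axis; same axes
- rack: fixed sloping pin rack of hardwood, 165 mm along its y, 85 mm deep; origin under its middle on the bench. Its drilled face, 62 mm wide, slopes at 25 degrees, facing -x and up. Three holes 15 mm wide, 30 mm deep, at y = -52, 0, +52 mm, square to the face, so the pins lean 25 degrees from vertical, tops towards the rack's -x. Which pin stands in which hole varies
- rack_face (a point): centre of the rack's sloping face at the mouth of the middle hole, 52 mm above the bench; axes as the rack's
- headed_pin_center (a point): another pin in the rack, with a 24 mm round head on a 14 mm shank, 72 mm long: leave it; point half-way up its axis
- bullet_pin_center (a point): another pin in the rack, longer (100 mm, 14 mm shank) with a pointed bullet nose: leave it; point half-way up its axis
- jig: fixed welding jig: dark steel plate 160 (x) x 150 (y) x 36 mm thick, origin under its middle on the bench. Two rails 22 mm high run along y, inner faces at x = -34 and +34 mm (68 mm channel). In the channel a dowel is already fitted at y = +56 mm (14 mm wide, stands 52 mm out); the empty bore is at y = -20 mm. Open toggle clamp outside the +x rail (x 50 to 77, y -10 to +60), 62 mm above the plate
- bore (a point): centre of the mouth of the empty bore, on the plate's top face; axes as the jig's. Blind, round, 15.2 mm wide, 28 mm deep, upright, so that the dowel fully home stands 52 mm out of the plate
- gauge_grip (a point): sprung bridge height gauge, about 0.45 kg, standing on its two soles on the bench: centre of its reading head, a grey block 26 (x) x 46 (y) x 52 mm high (z up), 130 mm above the soles; whole gauge 156 mm high. Under the head a 20 mm collar (96 to 106 mm above the soles), then a bridge 22 x 80 x 16 mm on two legs. It may be set over the dowel either way round
- gauge_sole (a point): middle of the gauge at sole level, on the plunger's axis; axes as gauge_grip. Legs 16 (x) x 12 (y) mm at y = -34 and +34; each ends in a steel sole 44 (x) x 16 (y) x 10 mm, from y = 26 to 42 mm either side. So it straddles along its y, 52 mm free between the soles, 66 mm free height
- foot_face (a point): centre of the underside of the gauge's sprung foot, a round disc 18 mm wide and 4 mm thick on a 7 mm plunger, in the middle between the legs; it slides up and down along the gauge's z
- gauge_foot (a joint): reading of the gauge in m: how far its foot is pushed up, along the gauge's z. At 0 (as on the bench) the foot's face is 0.5 mm above sole level; it grows as a part pushes the foot up, to 0.062 at most. A light spring pushes the foot down (0.5 N at 0, 1.1 N at 0.052). With the gauge properly over the fitted dowel it reads about 0.0515
- jar: bystander: small glass jar 42 mm wide, 62 mm high, origin under its middle
- file: bystander: flat file with wooden handle lying along x, 235 mm long, 22 mm wide, up to 18 mm high; origin on the bench under the blade, 30 mm from the handle
- disc: bystander: grinding disc lying flat, 100 mm wide, 6 mm thick, origin under its middle
- hammer: bystander: hammer lying flat beyond the work, handle 270 mm, origin 120 mm from its head along the handle
- tin: bystander: upright tin 72 mm wide, 98 mm high with its cap, origin under its middle
- square: bystander: steel try square lying flat, stock 100 x 16 x 16 mm along x, blade 100 mm along +y, origin under the stock's middle
Mind the look-alikes: they are no part of the job. Of the things that look like the part that bears gauge_grip, take the one that is farthest to the robot's left at the start. There is more than one size of the jig; the job needs the smaller.

How it is judged:
On the way, in this order (a step that is already met when the one before it is completed fails the run):
1. the dowel, still tilted, enters the bore edge-first (z of dowel_foot in the frame of bore below -0.001 m and horizontal distance between dowel_foot and bore below 0.009 m and angle between dowel_center's own z axis and vertical above 0.08 rad), for 0.05 s.
2. the dowel is straightened and fully home in the bore (z of dowel_foot in the frame of bore below -0.026 m and horizontal distance between dowel_foot and bore below 0.003 m and angle between dowel_center's own z axis and vertical below 0.06 rad), for 0.2 s.
At the end, for the whole second after the job is handed in: Dowel upright and home: foot within 2 mm of the bore's floor. Gauge released, upright (within 1.7 deg), soles on the plate (within 1.5 mm), foot over the dowel (axes within 12 mm), reading 50 to 54 mm and at rest. Other pins and bystanders not moved by over 20 mm (all of step 2 and value of joint gauge_foot between 0.05 and 0.054 m and horizontal distance between foot_face and dowel_center below 0.012 m and z of gauge_sole in the frame of bore between -0.0015 and 0.0015 m and angle between gauge_grip's own z axis and vertical below 0.03 rad and velocity of joint gauge_foot below 0.01 m/s); the robot touches nothing.
It fails at once if another pin or a bystander is moved more than 20 mm (distance of any of headed_pin_center, bullet_pin_center, jar, file, disc, hammer, tin, square from where it was at the start of the episode above 0.02 m).
It fails at once if the gauge is dropped or slammed down so that its foot shoots up faster than 0.35 m/s (velocity of joint gauge_foot above 0.35 m/s).
It also fails if it takes over 72 s, if anything falls off the work surface, if the arm or the gripper's body presses on something with over 40 N, if the wrist force passes 120 N, or if a joint passes its speed limit or range.

## Robot

A 6-joint arm with a two-finger parallel gripper is mounted at the origin on the work surface. World frame = base frame: x ahead of the robot, y to its left, z up, the work surface at z = 0. Lengths are in m, angles in rad, forces in N, time in s.
With the tool pointing down it reaches from about 0.375 to 0.9 m from the base axis. Payload 3.1 kg.
Tool frame: the origin (TCP) lies on the centre line of the jaws, within the pads' length; the fingertips stand 25 mm ahead of it and the grasp point (between the pads) lies 6 mm ahead of it; x points along the fingers, y is the direction in which the jaws open and shut, and the axes are right-handed (so a half turn about x gives the same grasp; the last joint's range is limited). The gripper opens to 87 mm and grips with 3 to 60 N. Pads are 19 mm wide; open, the fingers measure 117 mm over their backs; the gripper's body (75 mm by 190 mm) begins 51 mm behind the grasp point.
Start: joints at [-1.405, 0.527, 1.433, -0, 1.181, -0.178], TCP at [0.211, -0.588, 0.218] pointing down, gripper open.
Joint ranges: [-3.08, 3.08], [-0.75, 2.2], [0.22, 2.44], [-1.43, 4.57], [0, 2.65], [-2.85, 2.85]. Speed limits (rad/s): [2.79, 2.79, 3.14, 3.14, 3.14, 3.14].

## Interface

Orientations are given as a unit quaternion [x, y, z, w].
In Python, from rig import robot gives the robot as it stands. The module is installed in compiled form; this text tells all that it offers.
- The arm moves only by the tool move_arm, never from a script. Its argument "commands" is a list of rows, each a list of 5 numbers: the gripper's target within -1 to 1 (shut at 1, half-way at 0, fully open at -1), then the shift along the tool's x, y, z in mm, then the turn about the tool's x in degrees. A call has 1 to 8 rows; each row is the pose to reach, as a shift and turn from the pose commanded when the call began, along the tool's axes at that moment; what a row does not reach only later rows make up. A row lasts 1/12 s, in which the tool goes at most 41.7 mm and 7.16 degrees, less where a joint would pass 70% of its speed; a pose out of reach is approached as far as the arm can. A call with a gripper value outside its range is refused whole. The fingers move at their own pace and stop on an object; "newtons" is the grip in N (left out, the last holds). Time passes only in rows, so rows that repeat a pose let the fingers close. It gives the time, the measured TCP pose, the force and the opening at its end, in the units of the state.
- robot.get_obs(): the state, without advancing time (a new reading comes with each control period).
- robot.camera(name): name is "scene" or "top"; returns a dict with "image" (480x640x3 uint8, red, green, blue), "fx", "fy", "cx", "cy" (pixels), "xyz" and "rotation" of the camera in the world. Camera axes: x right, y down, z forward; pixel columns grow to the right and rows downward; lengths in m; the calibration is good to about 2 mm. A picture is of the moment at which its call begins. There is no depth.
- robot.hand_in(): hands the job in, once; it reports no verdict.
Trained networks look in a picture, given as the dict that the camera call returned (one of the last four; its "shot" number tells which), for a name from the list of things; names that differ only in an ending like _2 or _b are one class to them, and where a whole thing is asked for, a point or a joint stands for the part that bears it (a point fixed in the world has none). Each returns a list of dicts, best first, with "p" (0 to 1); they miss things now and then, are a little off and sometimes report something else, mostly with a low value. They report only what shows in the picture. A call takes as long as a camera call. They do not tell look-alikes from the thing itself.
- robot.regions_of(picture, name): "pixels" (480x640 bool, what is visible of it) and "bbox" ([left, top, right, bottom] in pixels, round what is visible of it).
The state is a dict: "time": time; "q": joint angles; "joint_velocities": joint speeds; "joint_torque": joint torques, N m; "position": TCP position; "tool_rot": TCP orientation; "ft_force": force on the tool from outside, world axes, zero at the start; "moment": the same for the moment, N m; "grip_width": finger opening in m.
Only numpy, scipy, OpenCV 4.12 (cv2) and the standard library are available. Lean on these libraries where they do the work, as an engineer would, in place of code of your own. Each camera call takes 0.05 s, during which the arm holds its last target.

## Working session

There is one attempt and no reset: what is moved stays moved. The work goes in short steps, Python scripts to look and compute and a tool call to move; the robot and the scene stay as the last step left them, time stands still between calls to the robot, and variables do not carry over. Pictures are saved under pics/ and viewed, and the job is handed in when it is done.

Besides the shell and the picture viewer there is one more tool, called after "Call:" as a command line: name --pt "numbers of a row" for each row, then --argument value for the rest. move_arm: Moves the arm, as the interface text tells. Its arguments: {"type":"object","properties":{"commands":{"type":"array","items":{"type":"array","items":{"type":"number"}}},"newtons":{"type":"number"}},"required":["commands"]}

I'll start by taking pictures of the scene.

```bash
mkdir -p pics; ls; cat > h.py <<'E'
import numpy as np, cv2
from rig import robot
from scipy.spatial.transform import Rotation as R
def snap(name,tag):
    d=robot.camera(name); cv2.imwrite(f'pics/{tag}.png',d['image'][:,:,::-1]); return d
def ray(d,u,v):
    r=np.array([(u-d['cx'])/d['fx'],(v-d['cy'])/d['fy'],1.0]); Rm=np.array(d['rotation']); 
    if Rm.shape!=(3,3): Rm=R.from_quat(Rm).as_matrix()
    return np.array(d['xyz']),Rm@r
def atz(d,u,v,z):
    o,r=ray(d,u,v); return o+r*(z-o[2])/r[2]
def proj(d,p):
    Rm=np.array(d['rotation'])
    if Rm.shape!=(3,3): Rm=R.from_quat(Rm).as_matrix()
    c=Rm.T@(np.array(p)-np.array(d['xyz'])); return np.array([d['fx']*c[0]/c[2]+d['cx'],d['fy']*c[1]/c[2]+d['cy']])
E
python3 - <<'E'
from h import *
import pickle
for n in ('scene','top'):
    d=snap(n,n+'0'); pickle.dump(d,open(n+'0.pkl','wb'))
    print(n,d['fx'],d['fy'],d['cx'],d['cy'],d['xyz'],np.array(d['rotation']).round(4).tolist(),d['shot'])
    for k in ['dowel_center','rack','headed_pin_center','bullet_pin_center','jig','gauge_grip','jar','file','disc','hammer','tin','square']:
        print(k,[(round(r['p'],2),[int(x) for x in r['bbox']]) for r in robot.regions_of(d,k)][:5])
print(robot.get_obs())
E
```

```text
pics
scene 464.6874531138953 464.6874531138953 314.8004380575277 235.96863092970807 [ 1.11599802 -0.06344419  0.84327207] [0.7073, 0.6178, -0.2324, -0.253] 1
dowel_center [(0.49, [276, 260, 289, 288])]
rack [(0.63, [260, 276, 349, 327])]
headed_pin_center [(0.45, [302, 266, 317, 290])]
bullet_pin_center [(0.64, [334, 255, 338, 290])]
jig [(0.83, [420, 209, 505, 278]), (0.58, [371, 122, 471, 196])]
gauge_grip [(0.79, [84, 276, 133, 344])]
jar [(0.97, [371, 219, 394, 254])]
file [(0.86, [238, 247, 248, 340])]
disc [(0.89, [398, 310, 446, 357]), (0.43, [490, 280, 538, 335]), (0.28, [262, 278, 352, 326])]
hammer [(0.89, [259, 359, 418, 402])]
tin [(0.85, [491, 279, 538, 334])]
square [(0.85, [162, 343, 230, 399])]
top 573.1996507637151 573.1996507637151 316.149408630722 243.0609965252906 [ 0.29997751 -0.01479456  1.30573068] [0.7097, -0.701, 0.0462, -0.053] 2
dowel_center [(0.49, [345, 197, 348, 210])]
rack [(0.9, [288, 175, 366, 220]), (0.48, [441, 221, 485, 252])]
headed_pin_center [(0.43, [320, 195, 328, 206]), (0.19, [284, 169, 366, 221])]
bullet_pin_center []
jig [(0.76, [129, 198, 
[... 383 characters left out ...]
74])]
{'time': 1.3, 'q': array([-1.40553703e+00,  5.27514480e-01,  1.43272418e+00, -6.10490497e-06,
        1.18138250e+00, -1.78543643e-01]), 'joint_velocities': array([ 1.57242052e-03, -9.09533495e-05, -1.09369279e-03, -8.43140477e-04,
       -1.01983667e-03,  5.06887685e-04]), 'joint_torque': array([-2.72321622e-04, -4.40012205e+01, -1.76980966e+01,  6.33626687e-02,
        5.04258927e-02, -7.36458446e-06]), 'position': array([ 0.21066374, -0.58839263,  0.21813178]), 'tool_rot': array([-0.69668287, -0.12096583,  0.69668673, -0.12094564]), 'ft_force': array([-0.80017314,  1.31447411, -0.33492419]), 'moment': array([-0.00503177, -0.02500607, -0.06431597]), 'grip_width': 0.08690133171331511}
```

View pics/scene0.png

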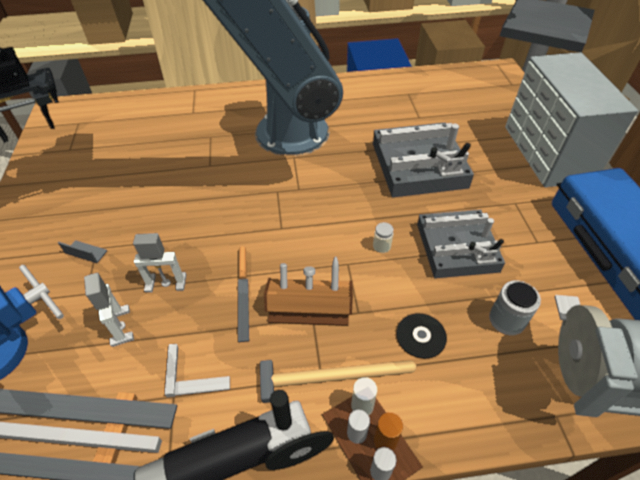

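View pics/top0.png

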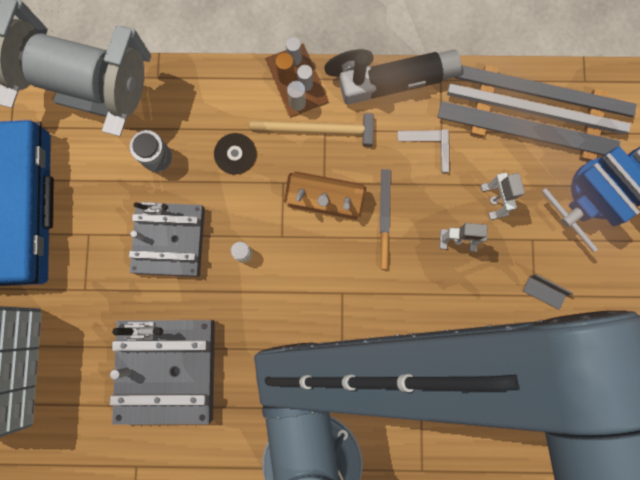

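```bash
python3 - <<'E'
import cv2
s=cv2.imread('pics/scene0.png'); t=cv2.imread('pics/top0.png')
a=cv2.resize(s[230:340,230:370],(700,550),interpolation=cv2.INTER_CUBIC); cv2.imwrite('pics/c_rack_s.png',a)
b=cv2.resize(t[155:275,280:400],(600,600),interpolation=cv2.INTER_CUBIC); cv2.imwrite('pics/c_rack_t.png',b)
b=cv2.resize(t[190:285,120:260],(800,543),interpolation=cv2.INTER_CUBIC); cv2.imwrite('pics/c_jig_t.png',b)
b=cv2.resize(t[160:260,430:540],(660,600),interpolation=cv2.INTER_CUBIC); cv2.imwrite('pics/c_g_t.png',b)
b=cv2.resize(s[225:350,75:200],(600,600),interpolation=cv2.INTER_CUBIC); cv2.imwrite('pics/c_g_s.png',b)
b=cv2.resize(s[200:290,405:515],(720,589),interpolation=cv2.INTER_CUBIC); cv2.imwrite('pics/c_jig_s.png',b)
E
```

```text
(no output)
```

View pics/c_rack_s.png

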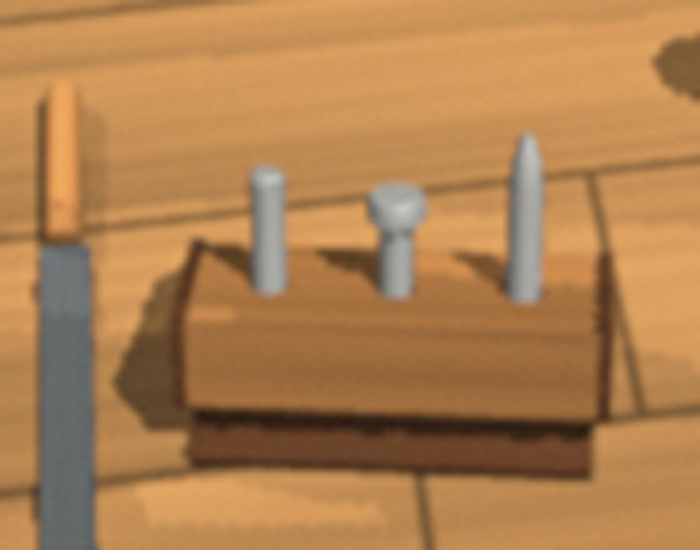

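View pics/c_rack_t.png

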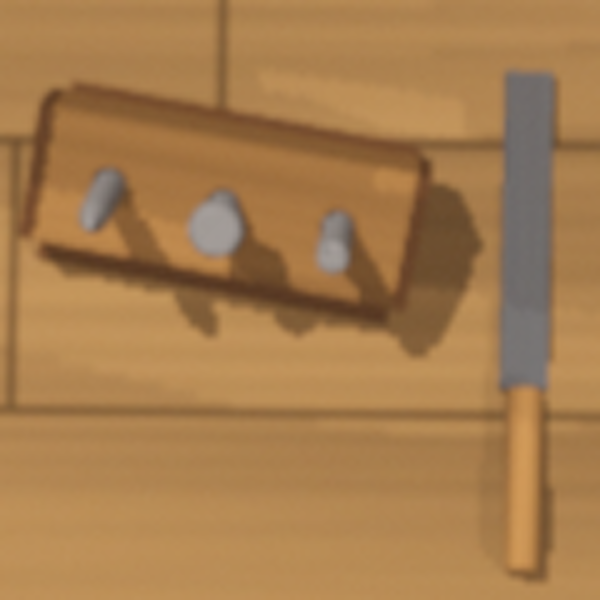

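View pics/c_jig_t.png

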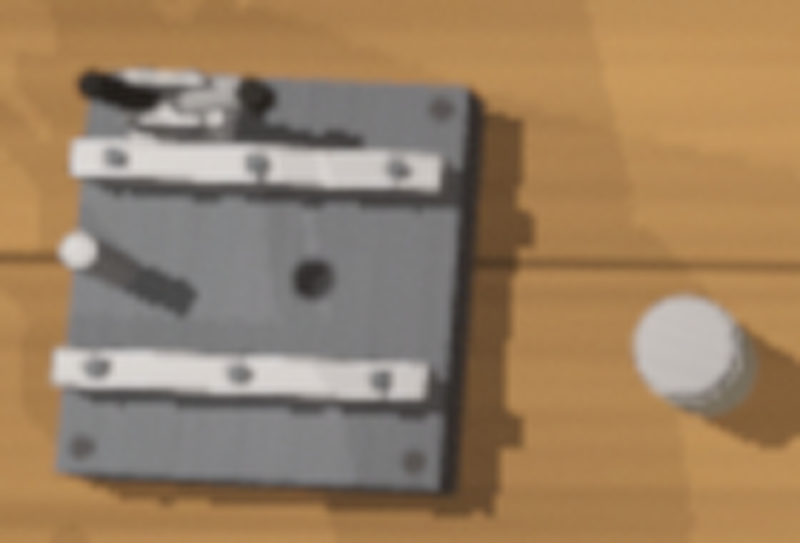

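View pics/c_g_t.png

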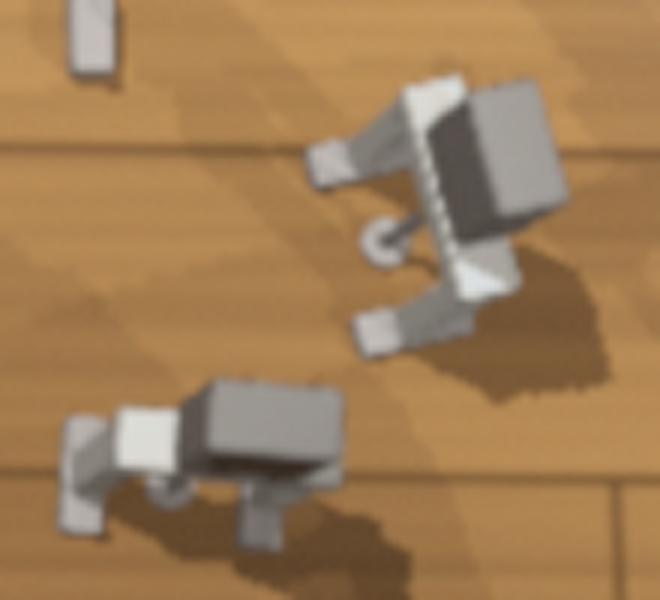

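View pics/c_g_s.png

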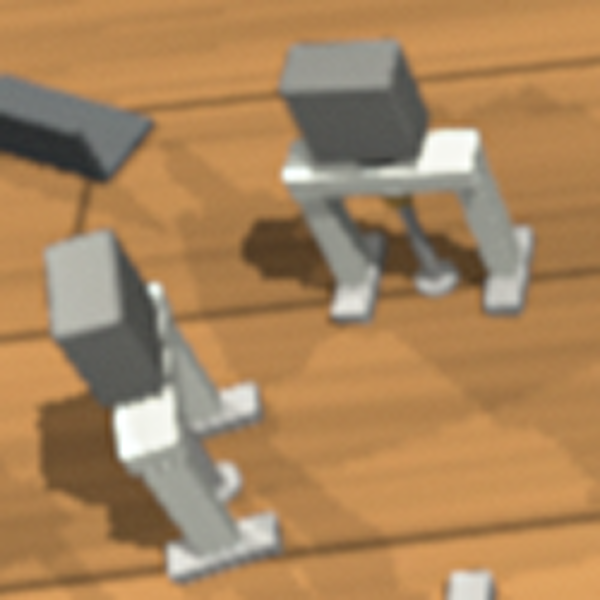

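View pics/c_jig_s.png

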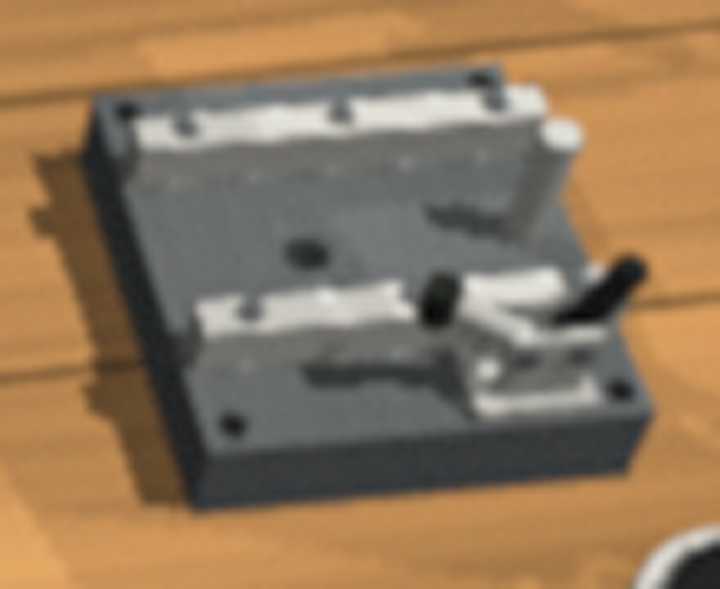

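```bash
cat > fit.py <<'E'
from h import *
import pickle
from scipy.optimize import least_squares
S=pickle.load(open('scene0.pkl','rb')); T=pickle.load(open('top0.pkl','rb'))
def cp(c,s,off): return (np.array(c)+0.5)/s-0.5+np.array(off)
s25,c25=np.sin(np.radians(25)),np.cos(np.radians(25))
def fit(name,pts,x0):
    def f(p,full=False):
        out=[]
        for cam,m,px in pts:
            c,s=np.cos(p[2]),np.sin(p[2]); w=[p[0]+c*m[0]-s*m[1],p[1]+s*m[0]+c*m[1],m[2]]
            out.append(proj(cam,w)-px)
        return np.array(out) if full else np.ravel(out)
    r=least_squares(f,x0,loss='soft_l1',x_scale=[.01,.01,.1]); 
    print(name,r.x.round(4),'deg',np.degrees(r.x[2]).round(2))
    print(f(r.x,True).round(1).tolist())
    return r.x
jt=lambda x,y:cp((x,y),800/140,(120,190)); js=lambda x,y:cp((x,y),720/110,(405,200))
jigp=[(T,(0,-.02,.036),jt(313,279)),(S,(0,-.02,.036),js(307,253)),(T,(0,.056,.088),jt(79,250)),(S,(0,.056,.088),js(562,137)),
 (T,(.08,-.075,.036),jt(470,90)),(T,(-.08,-.075,.036),jt(443,490)),(T,(-.08,.075,.036),jt(58,470)),
 (S,(.08,-.075,.036),js(208,452)),(S,(-.08,-.075,.036),js(97,95)),(S,(.08,.075,.036),js(652,410)),(S,(-.08,.075,.036),js(498,68))]
rt=lambda x,y:cp((x,y),5,(280,155)); rs=lambda x,y:cp((x,y),5,(230,230))
tip=lambda L,y:(-s25*L,y,.052+c25*L)
rackp=[(T,tip(.05,-.052),rt(332,257)),(S,tip(.05,-.052),rs(267,177)),(T,tip(.07,.052),rt(90,225)),(S,tip(.07,.052),rs(528,137)),
 (T,tip(.042,0),rt(216,229)),(S,tip(.042,0),rs(397,197)),(T,tip(0,-.052),rt(338,215)),(T,tip(0,.052),rt(108,178))]
gt=lambda x,y:cp((x,y),6,(430,160)); gs=lambda x,y:cp((x,y),4.8,(75,225))
gp=[(T,(.013,.023,.156),gt(213,380)),(T,(.013,-.023,.156),gt(343,388)),(T,(-.013,-.023,.156),gt(338,460)),(T,(-.013,.023,.156),gt(206,453)),
 (T,(.011,.04,.096),gt(117,407)),(T,(-.011,.04,.096),gt(116,470)),(T,(0,0,.0045),gt(170,490)),(S,(0,0,.0045),gs(437,282)),
 (S,(-.013,-.023,.156),gs(297,42)),(S,(-.013,.023,.156),gs(397,40)),(S,(.013,.023,.156),gs(408,85)),(S,(.013,-.023,.156),gs(283,90)),
 (T,(-.022,.042,.01),gt(58,530)),(T,(.022,.042,.01),gt(65,417)),(S,(-.011,.04,.096),gs(480,130))]
if __name__=='__main__':
    J=fit('jig',jigp,[.3,.33,0]); Rk=fit('rack',rackp,[.4,0,0]); G=fit('gauge',gp,[.3,-.3,0])
    c,s=np.cos(J[2]),np.sin(J[2]); print('bore',J[0]+c*0-s*-.02,J[1]+c*-.02)
    np.save('poses.npy',np.array([J,Rk,G]))
    c,s=np.cos(Rk[2]),np.sin(Rk[2])
    for L in (0,.03,.05): m=tip(L,-.052); print('dowel',L,Rk[0]+c*m[0]-s*m[1],Rk[1]+s*m[0]+c*m[1],m[2])
    o=R.from_quat([-0.69668287,-0.12096583,0.69668673,-0.12094564]).as_matrix(); print(o.round(3))
E
python3 fit.py
```

```text
jig [ 0.4874  0.3353 -0.0375] deg -2.15
[[0.7, -0.2], [-0.2, -0.7], [0.6, -0.4], [0.1, -1.1], [0.4, -0.8], [-0.5, -0.4], [-0.1, -0.2], [0.1, -0.5], [-0.5, -0.5], [0.9, 0.1], [0.5, -1.3]]
rack [ 0.5846 -0.0183 -0.1578] deg -9.04
[[0.6, -1.7], [0.3, -0.2], [0.3, -1.3], [0.3, -0.4], [0.2, -0.8], [0.3, -0.3], [0.0, 1.8], [0.1, 1.5]]
gauge [ 0.4949 -0.3252 -0.0563] deg -3.22
[[-0.9, -0.9], [0.2, -0.7], [0.7, -0.1], [-0.1, -0.5], [0.2, -0.1], [-0.0, -0.4], [-0.2, -1.3], [0.7, -2.0], [-1.1, -0.6], [1.7, -1.7], [-2.5, -0.9], [-0.6, -0.4], [0.3, -0.0], [-0.2, -0.2], [0.5, -1.3]]
bore 0.48665129236292787 0.3153234236768496
dowel 0 0.5764503232151091 -0.06964766949777551 0.052
dowel 0.03 0.5639292639895339 -0.06765552203568986 0.0791892336110995
dowel 0.05 0.5555818911724837 -0.06632742372763276 0.0973153893518325
[[-0.     0.337 -0.941]
 [ 0.    -0.941 -0.337]
 [-1.    -0.     0.   ]]
```

```bash
cat >> h.py <<'E'
def to(xyz,yaw):
    """print tool shift mm and turn deg to bring TCP to xyz with tool y at world angle yaw deg"""
    o=robot.get_obs(); M=R.from_quat(o['tool_rot']).as_matrix()
    d=M.T@(np.array(xyz)-o['position'])*1000
    cur=np.degrees(np.arctan2(M[1,1],M[0,1])); t=-((yaw-cur+180)%360-180)
    print('t',round(o['time'],2),'pos',o['position'].round(4),'yaw',cur.round(2),'down',M[:,0].round(3),'shift',d.round(1),'dist',np.linalg.norm(d).round(),'turn',round(t,2),'F',o['ft_force'].round(1),'w',round(o['grip_width'],4),'q',o['q'].round(2))
E
python3 - <<'E'
from fit import *
J=fit('jig',jigp,[.3,.33,0]); Rk=fit('rack',rackp[:6],[.4,0,0])
c,s=np.cos(Rk[2]),np.sin(Rk[2]); P=[]
for L in (0,.03,.05): m=tip(L,-.052); P.append([Rk[0]+c*m[0]-s*m[1],Rk[1]+s*m[0]+c*m[1],m[2]]); print(L,P[-1])
# direct triangulation of dowel tip
A=[];
for cam,px in ((T,rt(332,257)),(S,rs(267,177))):
    o,r=ray(cam,*px); r/=np.linalg.norm(r); A.append((o,r))
M=sum(np.eye(3)-np.outer(r,r) for o,r in A); b=sum((np.eye(3)-np.outer(r,r))@o for o,r in A); print('tri tip',np.linalg.solve(M,b))
to([P[1][0],P[1][1],.25],-90+np.degrees(Rk[2]))
E
```

```text
jig [ 0.4874  0.3353 -0.0375] deg -2.15
[[0.7, -0.2], [-0.2, -0.7], [0.6, -0.4], [0.1, -1.1], [0.4, -0.8], [-0.5, -0.4], [-0.1, -0.2], [0.1, -0.5], [-0.5, -0.5], [0.9, 0.1], [0.5, -1.3]]
rack [ 0.5833 -0.0185 -0.1648] deg -9.44
[[0.5, -0.9], [0.2, -0.9], [0.3, -0.8], [0.2, -0.8], [0.2, -0.3], [0.2, -0.8]]
0 [np.float64(0.5747714263138476), np.float64(-0.06977241317338938), np.float64(0.052)]
0.03 [np.float64(0.5622646124993522), np.float64(-0.06769270553754142), np.float64(0.0791892336110995)]
0.05 [np.float64(0.5539267366230219), np.float64(-0.06630623378030946), np.float64(0.0973153893518325)]
tri tip [ 0.55278826 -0.06615415  0.09297145]
t 1.3 pos [ 0.2107 -0.5884  0.2181] yaw -70.3 down [-0.  0. -1.] shift [ -31.9 -371.7 -506.5] dist 629.0 turn 29.14 F [-0.8  1.3 -0.3] w 0.0869 q [-1.41  0.53  1.43 -0.    1.18 -0.18]
```

Call:
move_arm --pt "0.2 -32 -42 -57 7" --pt "0.2 -32 -84 -115 14" --pt "0.2 -32 -126 -172 21" --pt "0.2 -32 -168 -229 29.1" --pt "0.2 -32 -210 -286 29.1" --pt "0.2 -32 -252 -343 29.1" --pt "0.2 -32 -294 -400 29.1" --pt "0.2 -32 -372 -506 29.1" --newtons 20

```text
time: 1.97
position: [0.3951, -0.3147, 0.2483]
tool_rot: [0.705, -0.058, -0.704, -0.058]
ft_force: [1.1, -0.6, 0.6]
grip_width: 0.0419
```

```bash
python3 - <<'E'
from h import *
to([.5623,-.0677,.25],-99.4)
E
```

```text
t 1.97 pos [ 0.3951 -0.3147  0.2483] yaw -99.43 down [ 0.001 -0.001 -1.   ] shift [  -1.7 -271.  -124.5] dist 298.0 turn -0.03 F [ 1.1 -0.6  0.6] w 0.0419 q [-0.89  0.33  1.69  0.    1.12  0.84]
```

Call:
move_arm --pt "0.2 0 -271 -124.5 0" --pt "0.2 0 -271 -124.5 0" --pt "0.2 0 -271 -124.5 0" --pt "0.2 0 -271 -124.5 0" --pt "0.2 0 -271 -124.5 0" --pt "0.2 0 -271 -124.5 0" --pt "0.2 0 -271 -124.5 0" --pt "0.2 0 -271 -124.5 0"

```text
time: 2.63
position: [0.5645, -0.0639, 0.2483]
tool_rot: [0.706, -0.055, -0.704, -0.057]
ft_force: [-0.3, -0.2, -0.1]
grip_width: 0.0351
```

```bash
python3 - <<'E'
from h import *
to([.5623,-.0677,.25],-99.4)
S=snap('scene','s1');T=snap('top','t1')
import pickle; pickle.dump((S,T),open('st1.pkl','wb'))
s=S['image'][:,:,::-1];t=T['image'][:,:,::-1]
cv2.imwrite('pics/s1c.png',cv2.resize(s[130:340,180:420],(800,700),interpolation=cv2.INTER_CUBIC)[:600])
cv2.imwrite('pics/t1c.png',cv2.resize(t[150:300,260:420],(640,600),interpolation=cv2.INTER_CUBIC))
E
```

```text
t 2.63 pos [ 0.5645 -0.0639  0.2483] yaw -99.08 down [ 0.003  0.002 -1.   ] shift [-1.7  4.1  1.5] dist 5.0 turn 0.32 F [-0.3 -0.2 -0.1] w 0.0351 q [-0.31  0.41  1.55  0.    1.18  1.42]
```

View pics/s1c.png

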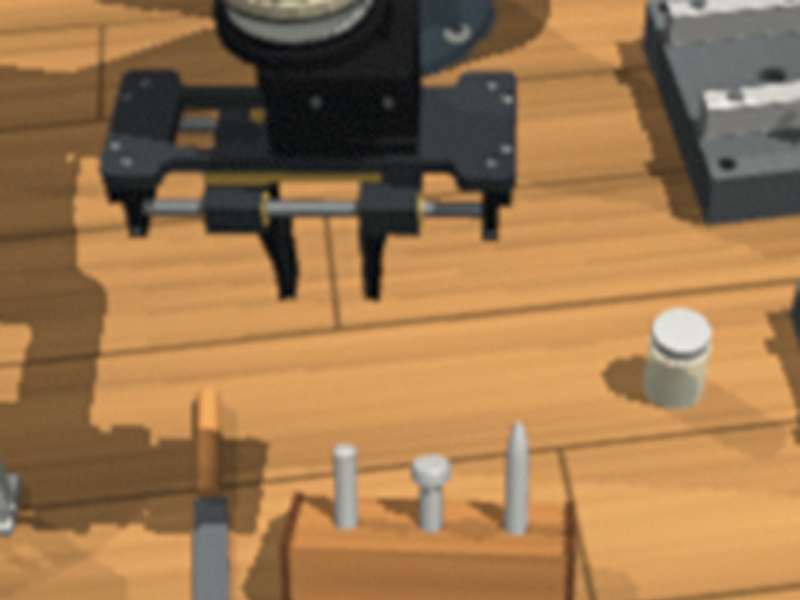

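View pics/t1c.png

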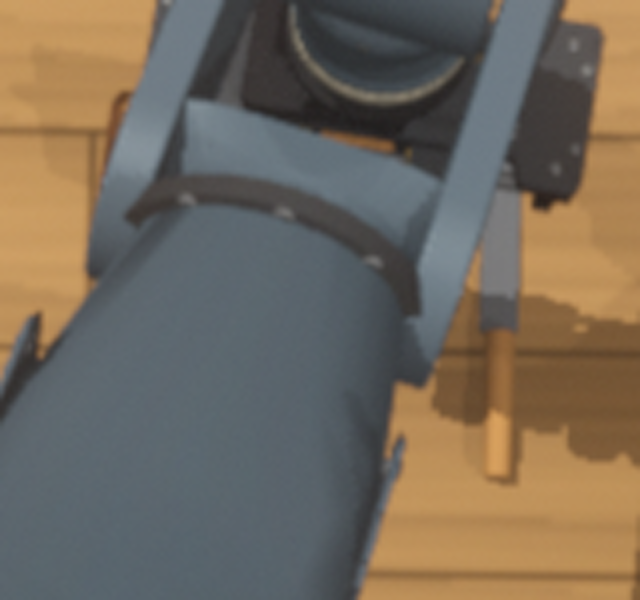

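Call:
move_arm --pt "0.2 30 4.1 1.5 0.3" --pt "0.2 60 4.1 1.5 0.3" --pt "0.2 90 4.1 1.5 0.3" --pt "0.2 108 4.1 1.5 0.3" --pt "0.2 108 4.1 1.5 0.3" --pt "0.2 108 4.1 1.5 0.3" --pt "0.2 108 4.1 1.5 0.3"

```text
time: 3.32
position: [0.5598, -0.0746, 0.1412]
tool_rot: [0.705, -0.061, -0.704, -0.06]
ft_force: [1.2, -0.3, 0.4]
grip_width: 0.035
```

```bash
python3 - <<'E'
from h import *
to([.5623,-.0677,.085],-99.4)
S=snap('scene','s2')
s=S['image'][:,:,::-1]
cv2.imwrite('pics/s2c.png',cv2.resize(s[210:310,230:370],(784,560),interpolation=cv2.INTER_CUBIC))
o=robot.get_obs(); M=R.from_quat(o['tool_rot']).as_matrix(); p=o['position']
for k,y in (('L',-1),('R',1)):
  for z in (-9.5,9.5):
    for yy in (17.5,32):
      q=p+M@np.array([.025,y*yy/1000,z/1000]); print(k,z,yy,((proj(S,q)-[230,210]+.5)*5.6-.5).round())
E
```

```text
t 3.32 pos [ 0.5598 -0.0746  0.1412] yaw -99.78 down [ 0.002 -0.001 -1.   ] shift [56.2 -7.2 -1.2] dist 57.0 turn -0.38 F [ 1.2 -0.3  0.4] w 0.035 q [-0.33  0.55  1.66 -0.    0.93  1.41]
L -9.5 17.5 [323. 312.]
L -9.5 32 [364. 313.]
L 9.5 17.5 [327. 269.]
L 9.5 32 [368. 270.]
R -9.5 17.5 [222. 310.]
R -9.5 32 [181. 309.]
R 9.5 17.5 [228. 267.]
R 9.5 32 [187. 266.]
```

View pics/s2c.png

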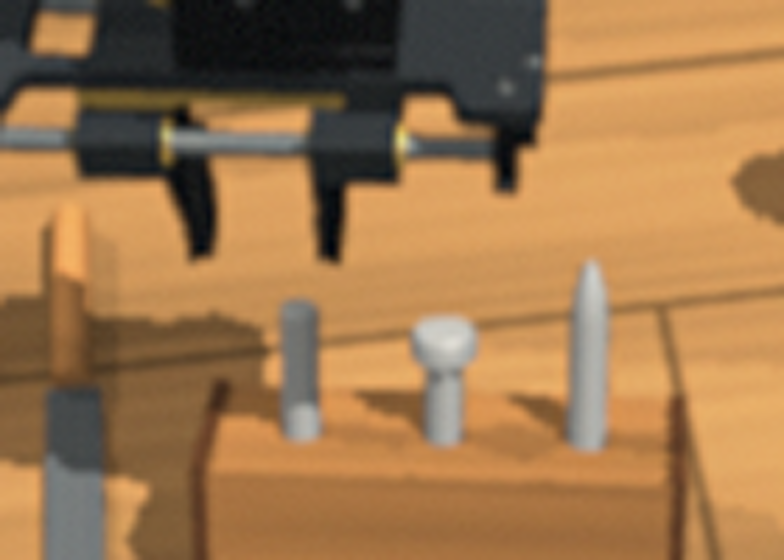

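```bash
python3 - <<'E'
from h import *
S=robot.camera('scene')
import pickle; S0=pickle.load(open('scene0.pkl','rb'))
print(S['xyz']-S0['xyz'])
f=lambda q:((proj(S,q)-[230,210]+.5)*5.6-.5).round()
print(f([.5539,-.0663,.0973]),f([.5598,-.0746,.1162]),f([.5598,-.0746,.0973]),f([.5539,-.0746,.1162]))
to([.5623,-.0677,.085],-99.4)
E
```

```text
[0. 0. 0.]
[300. 305.] [275. 289.] [279. 321.] [273. 276.]
t 3.42 pos [ 0.5603 -0.0741  0.1418] yaw -99.74 down [ 0.003 -0.001 -1.   ] shift [56.8 -6.7 -0.7] dist 57.0 turn -0.34 F [ 0.4 -0.5 -0.7] w 0.0348 q [-0.33  0.55  1.66 -0.    0.93  1.41]
```

```bash
python3 - <<'E'
from h import *
import pickle
S=pickle.load(open('scene0.pkl','rb'));T=pickle.load(open('top0.pkl','rb'))
print(proj(S,[0,0,0]),proj(T,[0,0,0]),proj(S,[0,.075,0]),proj(T,[0,.08,0.]))
S1,T1=pickle.load(open('st1.pkl','rb'))
p=np.array([.5645,-.0639,.2483])
for dx in (0,.01,.0095): print(proj(S1,p+[dx,0,-.025]))
for z in (0.3,.34,.36): print(z,proj(T1,[.5645,-.0639,z]))
print(robot.get_obs()['q'])
E
```

```text
[291.93032204 131.4170276 ] [312.79480198 462.85863928] [317.24693441 129.05878996] [276.17011819 462.28707337]
[280.28080228 226.33865427]
[280.73960339 230.5449151 ]
[280.71649313 230.33304162]
0.3 [350.17237944 176.16635602]
0.34 [351.32888587 170.26268828]
0.36 [351.94244869 167.13060802]
[-3.29140469e-01  5.47321318e-01  1.66027653e+00 -1.85407360e-04
  9.30339541e-01  1.41181948e+00]
```

View pics/s2.png

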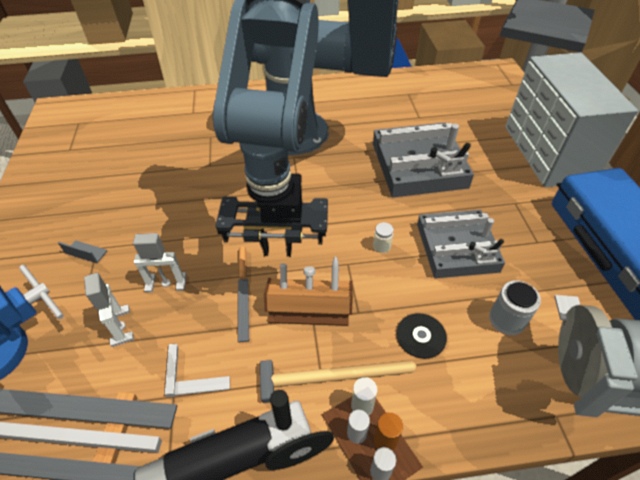

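View pics/t1.png

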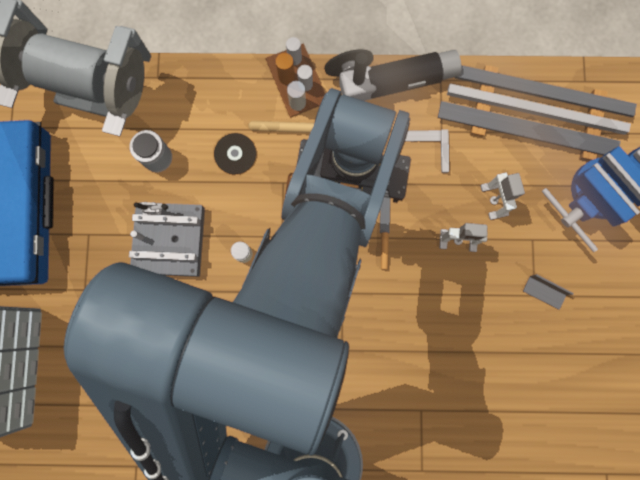

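Call:
move_arm --pt "0.2 10 -6.7 -0.7 -0.3" --pt "0.2 20 -6.7 -0.7 -0.3" --pt "0.2 30 -6.7 -0.7 -0.3" --pt "0.2 30 -6.7 -0.7 -0.3" --pt "0.2 30 -6.7 -0.7 -0.3"

```text
time: 3.83
position: [0.5602, -0.0662, 0.1088]
tool_rot: [-0.704, 0.058, 0.706, 0.058]
ft_force: [-0.3, 0.1, 0.0]
grip_width: 0.0345
```

```bash
python3 - <<'E'
from h import *
S=snap('scene','s3')
to([.5623,-.0677,.085],-99.4)
s=S['image'][:,:,::-1]
cv2.imwrite('pics/s3c.png',cv2.resize(s[210:310,230:370],(784,560),interpolation=cv2.INTER_CUBIC))
E
```

```text
t 3.88 pos [ 0.5607 -0.0664  0.1093] yaw -99.39 down [-0.001  0.    -1.   ] shift [24.3  1.  -1.8] dist 24.0 turn 0.01 F [-0.2  0.2  0.4] w 0.0349 q [-0.32  0.6   1.68 -0.    0.86  1.42]
```

View pics/s3c.png

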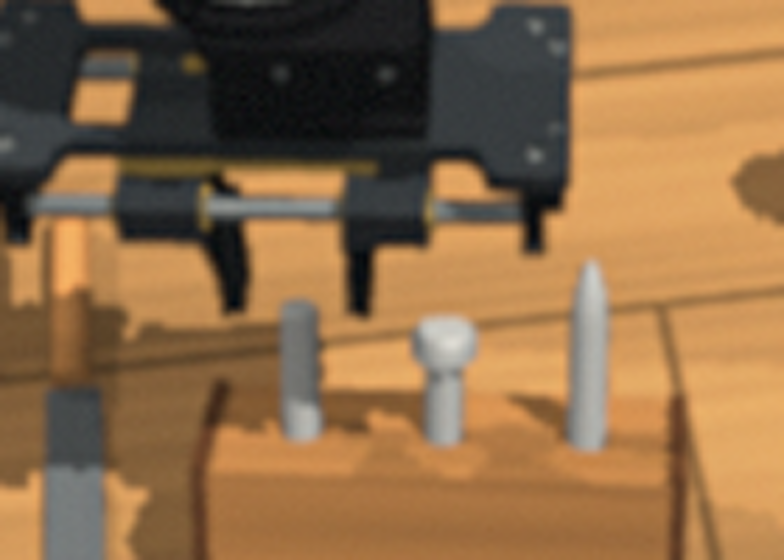

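Call:
move_arm --pt "0.2 8 0.5 -1.5 0" --pt "0.2 16 0.5 -1.5 0" --pt "0.2 22 0.5 -1.5 0" --pt "0.2 24 0.5 -1.5 0" --pt "0.2 24 0.5 -1.5 0"

```text
time: 4.3
position: [0.5618, -0.0672, 0.085]
tool_rot: [-0.704, 0.058, 0.705, 0.058]
ft_force: [0.7, -0.1, -0.6]
grip_width: 0.0346
```

```bash
python3 - <<'E'
from h import *
S=snap('scene','s4')
to([.5623,-.0677,.085],-99.4)
s=S['image'][:,:,::-1]
cv2.imwrite('pics/s4c.png',cv2.resize(s[210:310,230:370],(784,560),interpolation=cv2.INTER_CUBIC))
E
```

```text
t 4.35 pos [ 0.5621 -0.0673  0.0855] yaw -99.4 down [-0.001  0.    -1.   ] shift [ 0.5  0.4 -0.3] dist 1.0 turn -0.0 F [-0.8  0.2 -0.3] w 0.0347 q [-0.32  0.64  1.69 -0.    0.81  1.42]
```

View pics/s4c.png

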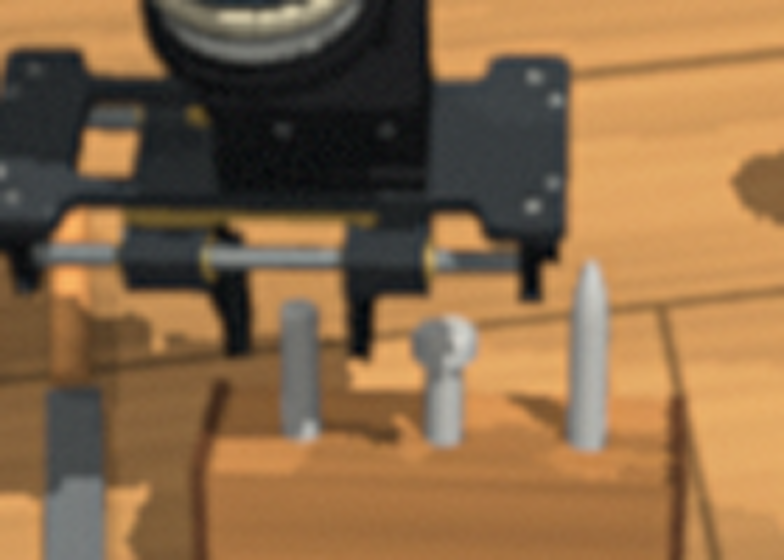

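Call:
move_arm --pt "1 0 0.4 0 0" --pt "1 0 0.4 0 0" --pt "1 0 0.4 0 0" --pt "1 0 0.4 0 0" --pt "1 0 0.4 0 0" --newtons 6

```text
time: 4.77
position: [0.5625, -0.0678, 0.0862]
tool_rot: [0.705, -0.058, -0.705, -0.058]
ft_force: [0.3, 0.5, -0.3]
grip_width: 0.0133
```

```bash
python3 - <<'E'
from h import *
S=snap('scene','s5')
to([.5623,-.0677,.085],-99.4); print(robot.get_obs()['moment'])
s=S['image'][:,:,::-1]
cv2.imwrite('pics/s5c.png',cv2.resize(s[210:310,230:370],(784,560),interpolation=cv2.INTER_CUBIC))
E
```

```text
t 4.82 pos [ 0.5625 -0.0678  0.0862] yaw -99.4 down [ 0. -0. -1.] shift [ 1.2 -0.1  0.2] dist 1.0 turn 0.0 F [-0.2 -0.9  0.5] w 0.0135 q [-0.32  0.63  1.69 -0.    0.81  1.42]
[0.00653092 0.02513109 0.0141117 ]
```

View pics/s5c.png

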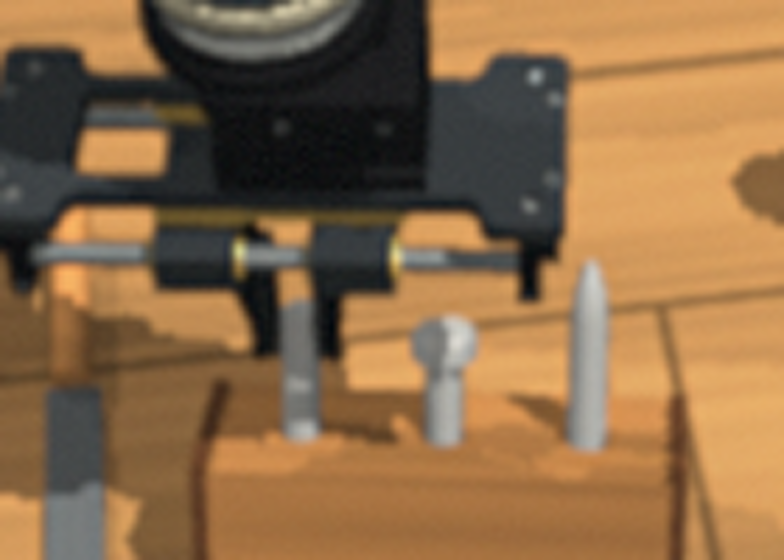

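Call:
move_arm --pt "1 0 0 0 0" --pt "1 0 0 0 0" --pt "1 -1.8 0 0.85 0" --pt "1 -3.6 0 1.7 0" --pt "1 -5.4 0 2.5 0" --pt "1 -7.3 0 3.4 0" --pt "1 -7.3 0 3.4 0" --newtons 25

```text
time: 5.4
position: [0.5589, -0.0672, 0.0937]
tool_rot: [0.705, -0.058, -0.705, -0.058]
ft_force: [0.2, 0.8, -0.9]
grip_width: 0.0124
```

```bash
python3 - <<'E'
from h import *
S=snap('scene','s6')
to([.5623,-.0677,.085],-99.4); print(robot.get_obs()['moment'])
s=S['image'][:,:,::-1]
cv2.imwrite('pics/s6c.png',cv2.resize(s[210:310,230:370],(784,560),interpolation=cv2.INTER_CUBIC))
E
```

```text
t 5.45 pos [ 0.559  -0.0672  0.0935] yaw -99.4 down [ 0. -0. -1.] shift [ 8.5 -0.  -3.3] dist 9.0 turn -0.0 F [ 0.2  0.1 -1.6] w 0.0118 q [-0.32  0.62  1.7   0.    0.83  1.42]
[ 0.04620481  0.00420479 -0.01020091]
```

View pics/s6c.png

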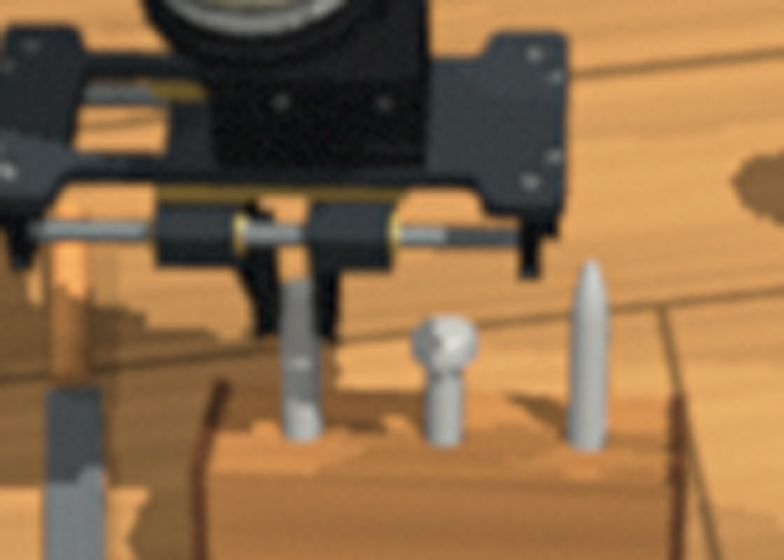

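Call:
move_arm --pt "1 -4.5 0 2.1 0" --pt "1 -10 0 4.7 0" --pt "1 -16 0 7.5 0" --pt "1 -22 0 10.3 0" --pt "1 -29 0 13.5 0" --pt "1 -50 0 16 0" --pt "1 -90 0 20 0" --pt "1 -90 0 20 0"

```text
time: 6.12
position: [0.5423, -0.0648, 0.1897]
tool_rot: [0.709, -0.059, -0.701, -0.057]
ft_force: [1.2, -0.2, -0.3]
grip_width: 0.0119
```

Call:
move_arm --pt "1 0 0 0 0" --pt "1 0 0 0 0"

```text
time: 6.28
position: [0.5388, -0.0638, 0.1837]
tool_rot: [0.705, -0.058, -0.705, -0.058]
ft_force: [-0.5, -0.0, -2.1]
grip_width: 0.0122
```

```bash
python3 - <<'E'
from h import *
S=snap('scene','s7')
to([.5623,-.0677,.085],-99.4); print(robot.get_obs()['moment'])
s=S['image'][:,:,::-1]
cv2.imwrite('pics/s7c.png',cv2.resize(s[170:310,210:350],(784,784),interpolation=cv2.INTER_CUBIC)[:600])
E
```

```text
t 6.33 pos [ 0.5383 -0.0637  0.1828] yaw -99.4 down [-0.002  0.    -1.   ] shift [ 97.8   0.1 -24.5] dist 101.0 turn -0.0 F [-1.  -0.5 -1.1] w 0.0122 q [-0.32  0.46  1.68 -0.    1.    1.41]
[0.068667   0.03376155 0.00936129]
```

View pics/s7c.png

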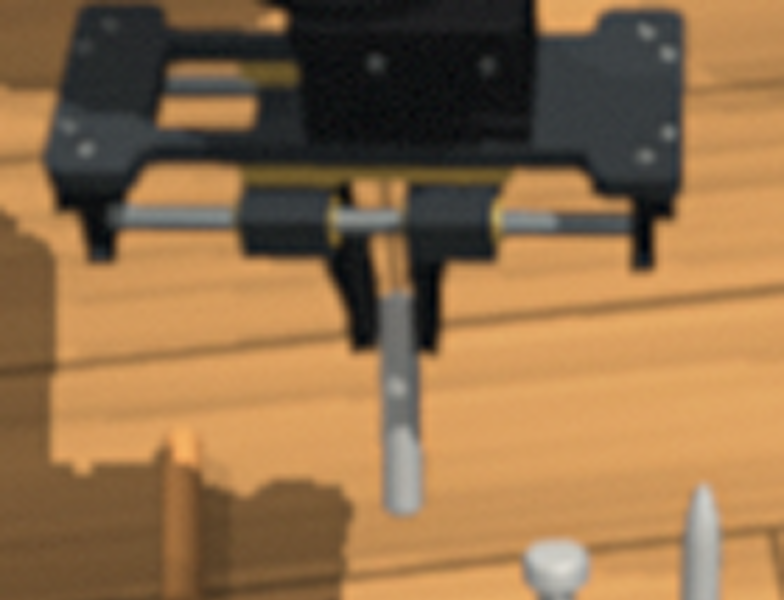

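```bash
cat >> h.py <<'E'
def dowel_pts(o,tilt,s0=.060,down=.007,zoff=0.0,yoff=0.0):
    M=R.from_quat(o['tool_rot']).as_matrix(); g=o['position']+M@np.array([down,yoff,zoff])
    a=M@np.array([-np.cos(tilt),0,np.sin(tilt)]); return g-a*s0, g+a*(.08-s0), a   # foot, top, axis
E
python3 - <<'E'
from h import *
o=robot.get_obs()
S=robot.camera('scene')
f=lambda q:((proj(S,q)-[210,170]+.5)*5.6-.5).round()
for t in (15,20,25,30):
    F,Tp,a=dowel_pts(o,np.radians(t)); print(t,'foot',f(F),'top',f(Tp),F.round(4))
p=o['position']; M=R.from_quat(o['tool_rot']).as_matrix()
for d in (-.02,-.01,0,.01,.025): print(d,f(p+M@[d,.02,0]),f(p+M@[d,.02,-.0095]))
E
```

```text
15 foot [409. 494.] top [398. 304.] [ 0.5535 -0.0662  0.1178]
20 foot [407. 502.] top [398. 301.] [ 0.5585 -0.067   0.1194]
25 foot [406. 510.] top [399. 299.] [ 0.5633 -0.0678  0.1214]
30 foot [404. 516.] top [399. 297.] [ 0.5678 -0.0685  0.1238]
-0.02 [334. 299.] [332. 321.]
-0.01 [337. 319.] [334. 340.]
0 [340. 339.] [337. 360.]
0.01 [342. 358.] [340. 379.]
0.025 [346. 386.] [344. 407.]
```

```bash
python3 - <<'E'
from h import *
to([.4633,.3162,.185],-92.15)
E
```

```text
t 6.38 pos [ 0.5382 -0.0636  0.1824] yaw -99.4 down [-0.002  0.001 -1.   ] shift [  -2.2 -362.5  135.9] dist 387.0 turn -7.25 F [-0.9 -1.3 -0.8] w 0.0122 q [-0.32  0.46  1.68 -0.    1.    1.41]
```

Call:
move_arm --pt "1 -3 -30 11 -1.5" --pt "1 -3 -68 25 -3" --pt "1 -3 -106 40 -5" --pt "1 -3 -145 55 -7.2" --pt "1 -3 -183 69 -7.2" --pt "1 -3 -221 83 -7.2" --pt "1 -3 -260 98 -7.2" --pt "1 -3 -299 112 -7.2"

```text
time: 7.05
position: [0.4759, 0.2509, 0.1848]
tool_rot: [-0.706, 0.014, 0.708, 0.013]
ft_force: [1.1, -0.9, -0.7]
grip_width: 0.012
```

Call:
move_arm --pt "1 0 -26 10 0" --pt "1 0 -45 17 0" --pt "1 0 -58 21 0" --pt "1 0 -63 23 0" --pt "1 0 -63 23 0" --pt "1 0 -63 23 0"

```text
time: 7.55
position: [0.4567, 0.3126, 0.1854]
tool_rot: [-0.706, 0.014, 0.708, 0.013]
ft_force: [0.0, 0.2, -0.7]
grip_width: 0.0122
```

```bash
python3 - <<'E'
from h import *
S=snap('scene','s8');Tt=snap('top','t8')
to([.4633,.3162,.117],-92.15)
cv2.imwrite('pics/s8c.png',cv2.resize(S['image'][120:290,390:530,::-1],(494,600),interpolation=cv2.INTER_CUBIC))
E
```

```text
t 7.65 pos [0.4573 0.3121 0.1858] yaw -92.27 down [-0.001 -0.001 -1.   ] shift [68.8 -4.4 -5.9] dist 69.0 turn -0.12 F [ 0.4 -0.4 -0.9] w 0.0121 q [ 0.4   0.47  1.65 -0.    1.02  2.01]
```

View pics/s8c.png

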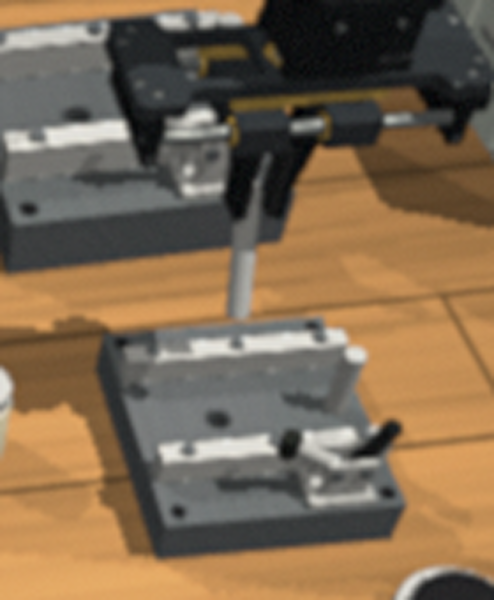

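View pics/t8.png

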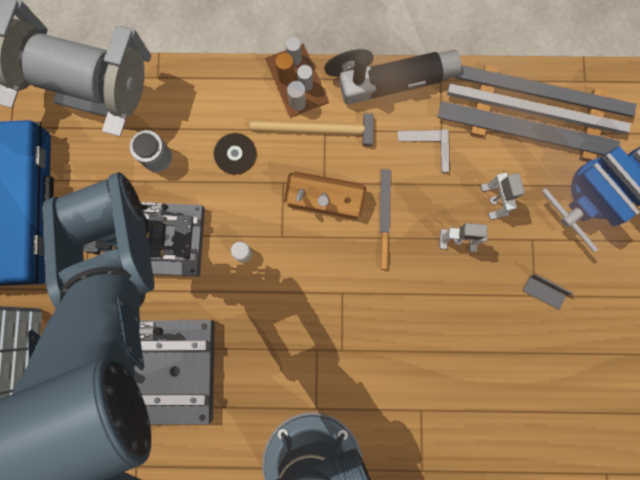

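Call:
move_arm --pt "1 15 -4.4 -5.9 0" --pt "1 32 -4.4 -5.9 0" --pt "1 50 -4.4 -5.9 0" --pt "1 63 -4.4 -5.9 0" --pt "1 68.5 -4.4 -5.9 0" --pt "1 68.5 -4.4 -5.9 0" --pt "1 68.5 -4.4 -5.9 0" --pt "1 68.5 -4.4 -5.9 0"

```text
time: 8.32
position: [0.4641, 0.3173, 0.1187]
tool_rot: [0.708, -0.014, -0.706, -0.014]
ft_force: [0.7, -0.2, -0.3]
grip_width: 0.0122
```

```bash
python3 - <<'E'
from h import *
S=snap('scene','s9')
o=robot.get_obs()
to([.4633,.3162,.117],-92.15)
cv2.imwrite('pics/s9c.png',cv2.resize(S['image'][200:280,410:510,::-1],(750,600),interpolation=cv2.INTER_CUBIC))
f=lambda q:((proj(S,q)-[410,200]+.5)*7.5-.5).round()
for t in (20,25,30):
  F,T,a=dowel_pts(o,np.radians(t)); print(t,F.round(4),'foot',f(F),'foot low edge',f(F-np.array([a[2],0,-a[0]])*-.0055),'top',f(T))
print('bore',f([.4867,.3153,.036]),'fitted top',f([.4874+.056*.0375,.3353+.056,.088]))
print('x+10',f([.4967,.3153,.036]),'y+10',f([.4867,.3253,.036]),'z+10',f([.4867,.3153,.046]))
E
```

```text
t 8.37 pos [0.464  0.3174 0.1188] yaw -92.23 down [ 0.002  0.001 -1.   ] shift [1.8 1.3 0.7] dist 2.0 turn -0.08 F [ 0.3  1.7 -0.6] w 0.0124 q [ 0.4   0.58  1.68 -0.    0.88  2.01]
20 [0.4847 0.3167 0.0555] foot [329. 237.] foot low edge [336. 246.] top [357.  -7.]
25 [0.4895 0.3165 0.0575] foot [335. 245.] foot low edge [342. 253.] top [355. -10.]
30 [0.4941 0.3163 0.0599] foot [341. 252.] foot low edge [348. 258.] top [353. -12.]
bore [313. 285.] fitted top [608. 149.]
x+10 [323. 311.] y+10 [345. 282.] z+10 [320. 264.]
```

View pics/s9c.png

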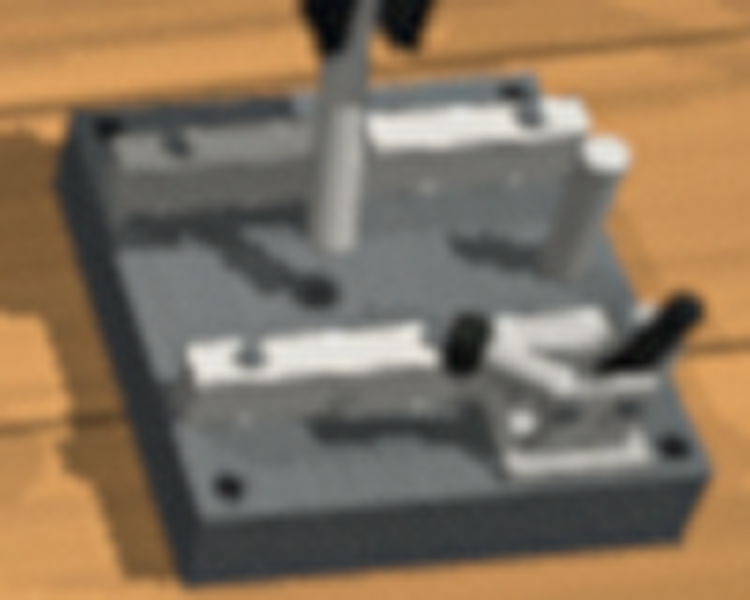

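```bash
python3 - <<'E'
from h import *
import pickle
S=pickle.load(open('scene0.pkl','rb'));T=pickle.load(open('top0.pkl','rb'))
for d,(u0,v0),n in ((S,(452,238.5),'S'),(T,(174.7,238.5),'T')):
    g=cv2.cvtColor(d['image'],cv2.COLOR_RGB2GRAY).astype(float)
    u0,v0=int(u0),int(v0); r=6
    p=g[v0-r:v0+r+1,u0-r:u0+r+1]; print(p.astype(int))
    bg=np.percentile(p,60); w=np.clip(bg-12-p,0,None); 
    vv,uu=np.mgrid[v0-r:v0+r+1,u0-r:u0+r+1]; m=((uu-u0)**2+(vv-v0)**2<25); w=w*m
    u,v=(w*uu).sum()/w.sum(),(w*vv).sum()/w.sum(); print(n,u,v,atz(d,u,v,.036))
print(proj(S,[.4867,.3153,.036]),proj(T,[.4867,.3153,.036]))
E
```

```text
[[111 110 108 107 108 108 109 111 113 113 114 117 115]
 [110 114 109 107 109 106 110 107 111 115 118 121 121]
 [110 116 114 109 109 109 108 109 111 114 118 120 121]
 [110 115 113 109 107 105 103 104 107 110 112 117 119]
 [109 109 106  95  88  84  83  88  98 105 107 113 116]
 [107 107  90  73  63  59  57  65  80  94 106 110 116]
 [108 104  85  61  55  49  44  47  57  89 103 109 110]
 [109 106  87  68  56  47  45  41  56  85 104 109 107]
 [109 107 100  84  69  57  54  59  69  92 107 107 104]
 [108 108 108 101  92  87  88  92  98 102 107 109 106]
 [107 107 105 106 103 103 105 110 112 107 101 102 105]
 [106 107 109 109 112 115 117 129 134 126 114 111 119]
 [122 127 131 138 149 154 157 176 193 186 170 163 167]]
S 451.5994263862333 238.45793499043978 [0.48927716 0.31521456 0.036     ]
[[123 124 126 124 124 128 133 130 125 124 124 123 123]
 [123 124 125 124 123 128 133 129 124 125 124 124 124]
 [124 124 126 124 120 120 122 120 121 123 124 124 125]
 [123 125 125 121 108  96  95  93 100 112 121 125 125]
 [124 124 123 109  83  63  59  59  66  88 111 124 125]
 [124 125 118  93  61  51  49  50  56  76 103 122 125]
 [124 124 115  83  54  48  48  55  64  75  99 120 124]
 [125 125 116  86  53  49  52  61  66  77 100 120 124]
 [124 125 118  92  59  48  54  64  72  89 109 124 125]
 [125 126 122 106  84  68  64  74  88 106 119 124 126]
 [126 126 126 119 111 100  97 102 115 122 124 125 126]
 [129 126 126 123 123 122 120 125 131 130 125 124 125]
 [129 127 126 125 126 124 125 127 131 130 125 125 125]]
T 174.1382322713258 238.32219938335047 [0.48643921 0.31749214 0.036     ]
[451.27311637 237.58488431] [175.11765228 238.21856208]
```

Call:
move_arm --pt "1 5 0.5 -1.5 0" --pt "1 11 0.5 -1.5 0" --pt "1 16 0.5 -1.5 0" --pt "1 18 0.5 -1.5 0" --pt "1 18 0.5 -1.5 0" --pt "1 18 0.5 -1.5 0"

```text
time: 8.87
position: [0.4644, 0.3168, 0.0994]
tool_rot: [-0.707, 0.014, 0.707, 0.013]
ft_force: [-0.1, -0.2, -0.7]
grip_width: 0.012
```

```bash
python3 - <<'E'
from h import *
S=snap('scene','s10')
o=robot.get_obs()
to([.4655,.3169,.101],-92.15)
cv2.imwrite('pics/s10c.png',cv2.resize(S['image'][210:260,430:490,::-1],(720,600),interpolation=cv2.INTER_CUBIC))
f=lambda q:((proj(S,q)-[430,210]+.5)*12-.5).round()
for t in (20,25,30):
  F,T,a=dowel_pts(o,np.radians(t)); print(t,F.round(4),'foot',f(F),'top',f(T))
print('bore',f([.4893,.3152,.036]))
print('x+10',f([.4993,.3152,.036]),'y+10',f([.4893,.3252,.036]),'z+10',f([.4893,.3152,.046]))
E
```

```text
t 8.92 pos [0.4646 0.3169 0.0997] yaw -92.19 down [-0. -0. -1.] shift [-1.3 -0.1 -0.9] dist 2.0 turn -0.04 F [ 0.   0.2 -1.1] w 0.0122 q [ 0.4   0.61  1.69 -0.    0.84  2.01]
20 [0.4851 0.3161 0.0363] foot [262. 329.] top [307. -54.]
25 [0.4899 0.3159 0.0383] foot [272. 341.] top [303. -58.]
30 [0.4946 0.3157 0.0407] foot [281. 352.] top [300. -61.]
bore [265. 347.]
x+10 [282. 388.] y+10 [316. 341.] z+10 [276. 313.]
```

View pics/s10c.png

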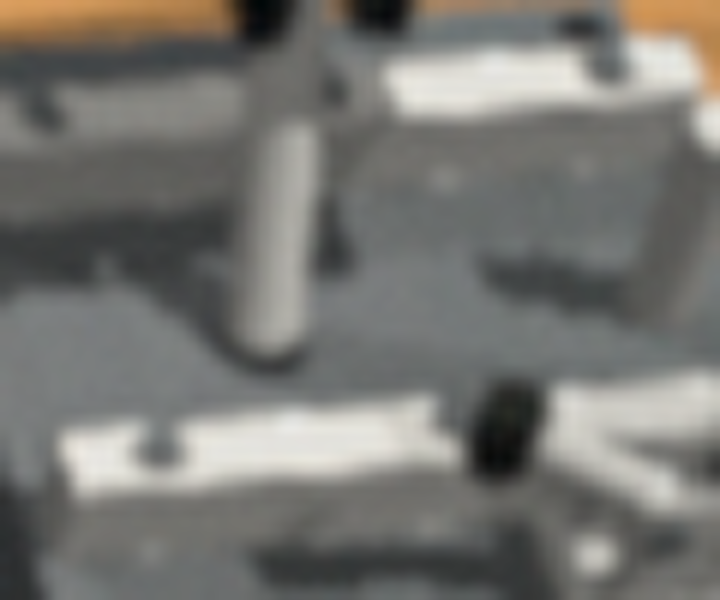

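Call:
move_arm --pt "1 0 0.2 -1.2 0" --pt "1 1 0.2 -1.2 0" --pt "1 2 0.2 -1.2 0" --pt "1 3 0.2 -1.2 0" --pt "1 3.5 0.2 -1.2 0" --pt "1 3.5 0.2 -1.2 0"

```text
time: 9.42
position: [0.4656, 0.3165, 0.0961]
tool_rot: [-0.707, 0.014, 0.707, 0.014]
ft_force: [-0.7, -0.8, -1.2]
grip_width: 0.0122
```

```bash
python3 - <<'E'
from h import *
S=snap('scene','s11')
o=robot.get_obs()
to([.4655,.3169,.096],-92.15); print(o['moment'])
cv2.imwrite('pics/s11c.png',cv2.resize(S['image'][210:260,430:490,::-1],(720,600),interpolation=cv2.INTER_CUBIC))
F,T,a=dowel_pts(o,np.radians(25)); print(F)
E
```

```text
t 9.47 pos [0.4657 0.3165 0.0962] yaw -92.2 down [-0. -0. -1.] shift [ 0.2 -0.4  0.2] dist 0.0 turn -0.05 F [-0.1 -0.3 -0.8] w 0.0123 q [0.4  0.62 1.69 0.   0.83 2.01]
[0.01363623 0.02504695 0.0292713 ]
[0.49104787 0.31553417 0.03480532]
```

View pics/s11c.png

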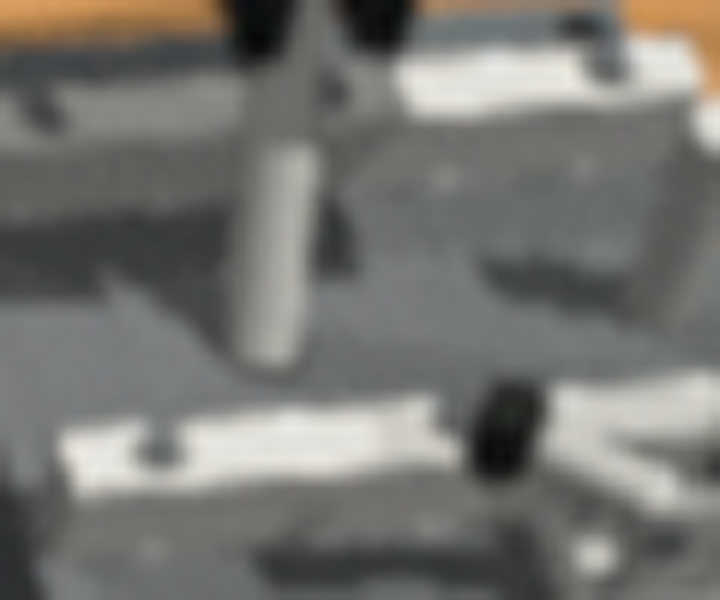

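Call:
move_arm --pt "1 0.6 0 0 0" --pt "1 1.2 0 0 0" --pt "1 1.8 0 0 0" --pt "1 1.8 0 0 0"

```text
time: 9.8
position: [0.4657, 0.3165, 0.0944]
tool_rot: [-0.707, 0.014, 0.707, 0.014]
ft_force: [-0.3, 0.5, -0.3]
grip_width: 0.0117
```

```bash
python3 - <<'E'
from h import *
S=snap('scene','s12')
o=robot.get_obs()
to([.4655,.3169,.096],-92.15); print(o['moment'])
cv2.imwrite('pics/s12c.png',cv2.resize(S['image'][210:260,430:490,::-1],(720,600),interpolation=cv2.INTER_CUBIC))
F,T,a=dowel_pts(o,np.radians(25)); print(F)
E
```

```text
t 9.85 pos [0.4658 0.3166 0.0944] yaw -92.2 down [-0.  0. -1.] shift [-1.6 -0.3  0.3] dist 2.0 turn -0.05 F [-0.   0.5 -1. ] w 0.012 q [0.4  0.62 1.7  0.   0.83 2.01]
[ 0.09600792  0.05842851 -0.00694261]
[0.49111194 0.31559433 0.03305375]
```

View pics/s12c.png

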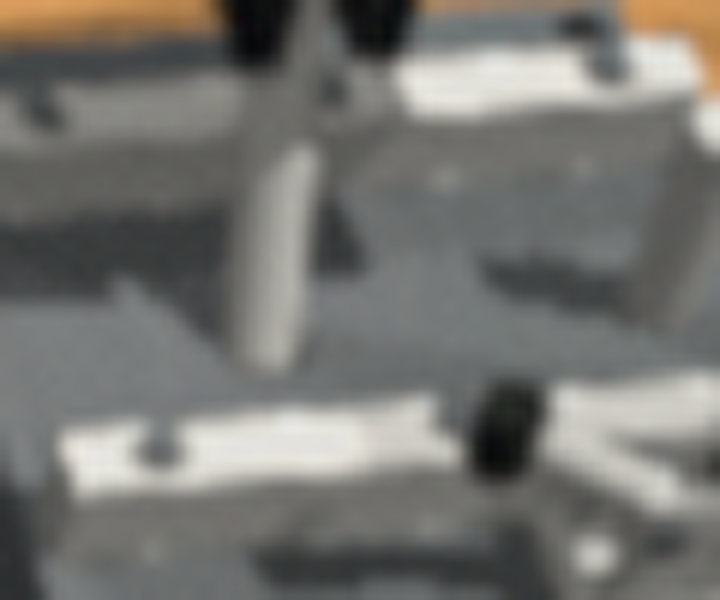

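Call:
move_arm --pt "1 0.6 0 0 0" --pt "1 1.2 0 0 0" --pt "1 1.2 0 -1 0" --pt "1 1.0 0 -2.2 0" --pt "1 0.6 0 -3.4 0" --pt "1 0.2 0 -4.6 0" --pt "1 0.2 0 -4.6 0" --newtons 8

```text
time: 10.43
position: [0.4708, 0.3164, 0.0944]
tool_rot: [0.707, -0.014, -0.707, -0.014]
ft_force: [-0.6, -0.4, -0.8]
grip_width: 0.0134
```

```bash
python3 - <<'E'
from h import *
S=snap('scene','s13')
o=robot.get_obs()
to([.4655,.3169,.096],-92.15); print(o['moment'])
cv2.imwrite('pics/s13c.png',cv2.resize(S['image'][190:260,420:500,::-1],(686,600),interpolation=cv2.INTER_CUBIC))
f=lambda q:((proj(S,q)-[420,190]+.5)*8.571-.5).round()
for t in (15,20,25):
  F,T,a=dowel_pts(o,np.radians(t)); print(t,F,f(F),f(T),f(F+a*.04))
E
```

```text
t 10.48 pos [0.4706 0.3164 0.0943] yaw -92.21 down [ 0.  0. -1.] shift [-1.7 -0.3  5.1] dist 5.0 turn -0.06 F [-0.6 -0.4 -0.7] w 0.0133 q [ 0.39  0.62  1.69 -0.    0.83  2.  ]
[0.01443093 0.05204152 0.00646171]
15 [0.48615782 0.31577222 0.02939751] [268. 426.] [308. 168.] [288. 300.]
20 [0.49114584 0.31557958 0.03097253] [274. 437.] [306. 164.] [290. 303.]
25 [0.49597771 0.31539292 0.03297663] [281. 446.] [304. 162.] [292. 306.]
```

View pics/s13c.png

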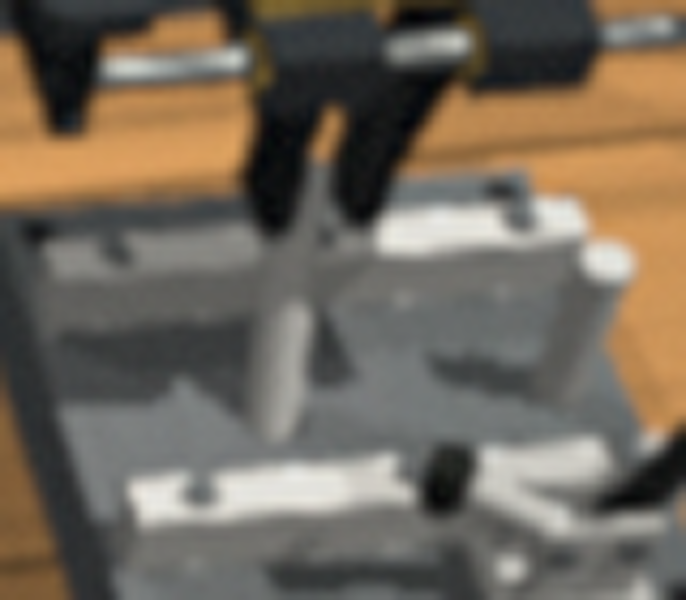

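Call:
move_arm --pt "1 -0.6 0 -2 0" --pt "1 -1.1 0 -4 0" --pt "1 -1.5 0 -6 0" --pt "1 -1.8 0 -8 0" --pt "1 -1.8 0 -9.2 0" --pt "1 -1.8 0 -9.2 0"

```text
time: 10.98
position: [0.4801, 0.316, 0.0961]
tool_rot: [0.707, -0.014, -0.707, -0.014]
ft_force: [-0.1, -0.4, -0.6]
grip_width: 0.0132
```

```bash
python3 - <<'E'
from h import *
S=snap('scene','s14')
o=robot.get_obs()
to([.4655,.3169,.096],-92.15); print(o['moment'])
cv2.imwrite('pics/s14c.png',cv2.resize(S['image'][190:260,420:500,::-1],(686,600),interpolation=cv2.INTER_CUBIC))
f=lambda q:((proj(S,q)-[420,190]+.5)*8.571-.5).round()
for t in (5,10,15):
  F,T,a=dowel_pts(o,np.radians(t)); print(t,F,f(F),f(T),f(F+a*.04))
E
```

```text
t 11.03 pos [0.4798 0.316  0.096 ] yaw -92.21 down [ 0.  0. -1.] shift [ 0.  -0.4 14.3] dist 14.0 turn -0.06 F [ 0.3  0.1 -0.8] w 0.0135 q [0.39 0.63 1.67 0.   0.85 2.  ]
[0.05651592 0.04468989 0.01797288]
5 [0.48502948 0.31579842 0.02926607] [266. 423.] [325. 198.] [295. 314.]
10 [0.49021511 0.31559782 0.02994957] [272. 436.] [322. 193.] [297. 318.]
15 [0.49532148 0.31540026 0.03108276] [279. 449.] [320. 190.] [299. 322.]
```

View pics/s14c.png

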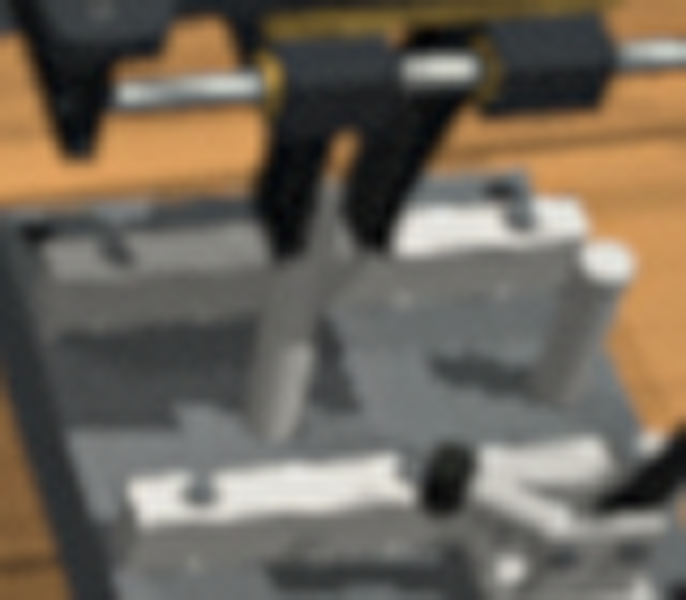

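Call:
move_arm --pt "1 0 0 -2 0" --pt "1 0.3 0 -4 0" --pt "1 0.6 0 -6 0" --pt "1 1 0 -8 0" --pt "1 2 0 -9.3 0" --pt "1 3 0 -9.3 0" --pt "1 3 0 -9.3 0"

```text
time: 11.62
position: [0.4888, 0.3156, 0.0928]
tool_rot: [-0.707, 0.014, 0.707, 0.014]
ft_force: [0.2, 0.8, -0.4]
grip_width: 0.0135
```

```bash
python3 - <<'E'
from h import *
S=snap('scene','s15')
o=robot.get_obs()
to([.4655,.3169,.096],-92.15); print(o['moment'])
cv2.imwrite('pics/s15c.png',cv2.resize(S['image'][190:260,420:500,::-1],(686,600),interpolation=cv2.INTER_CUBIC))
f=lambda q:((proj(S,q)-[420,190]+.5)*8.571-.5).round()
for t in (-5,0,5):
  F,T,a=dowel_pts(o,np.radians(t)); print(t,F,f(F),f(T),f(F+a*.04))
E
```

```text
t 11.67 pos [0.4887 0.3156 0.0928] yaw -92.21 down [-0. -0. -1.] shift [-3.1 -0.4 23.3] dist 23.0 turn -0.06 F [ 0.6 -0.  -0.8] w 0.0127 q [0.38 0.64 1.65 0.   0.85 1.99]
[ 0.03057188  0.07378161 -0.03640618]
-5 [0.4834879  0.31575417 0.02608074] [262. 426.] [336. 243.] [298. 338.]
0 [0.48871326 0.31555268 0.02584998] [267. 442.] [334. 238.] [300. 343.]
5 [0.49393883 0.31535126 0.02607587] [273. 457.] [332. 233.] [302. 348.]
```

View pics/s15c.png

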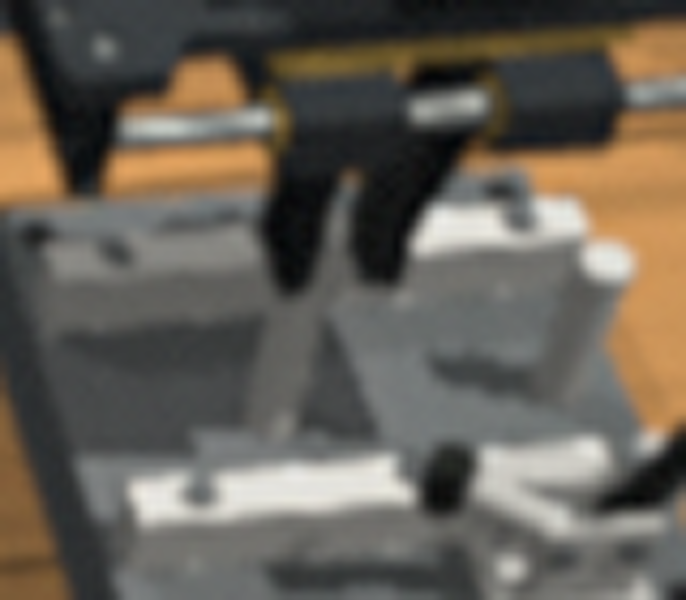

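Call:
move_arm --pt "1 1.5 0 0 0" --pt "1 3 0 0 0" --pt "1 4.5 0 0 0" --pt "1 6 0 0 0" --pt "1 6 0 0 0"

```text
time: 12.08
position: [0.4889, 0.3156, 0.0869]
tool_rot: [-0.707, 0.014, 0.707, 0.014]
ft_force: [0.8, -0.9, -0.3]
grip_width: 0.0132
```

```bash
python3 - <<'E'
from h import *
S=snap('scene','s16')
o=robot.get_obs()
to([.4655,.3169,.096],-92.15); print(o['moment'])
cv2.imwrite('pics/s16c.png',cv2.resize(S['image'][190:260,420:500,::-1],(686,600),interpolation=cv2.INTER_CUBIC))
f=lambda q:((proj(S,q)-[420,190]+.5)*8.571-.5).round()
for t in (0,):
  F,T,a=dowel_pts(o,np.radians(t)); print(t,F,f(F),f(T),f(F+a*.04))
print(f([.489,.316,.088]),f([.489,.316,.036]))
E
```

```text
t 12.13 pos [0.4889 0.3157 0.0869] yaw -92.2 down [-0. -0. -1.] shift [-9.1 -0.3 23.4] dist 25.0 turn -0.05 F [ 1.  -0.1 -1.5] w 0.0131 q [ 0.38  0.65  1.65 -0.    0.84  1.99]
[-0.00813137 -0.0269374  -0.02932699]
0 [0.48889633 0.31566179 0.01989735] [263. 457.] [329. 254.] [295. 358.]
[320. 286.] [277. 418.]
```

View pics/s16c.png

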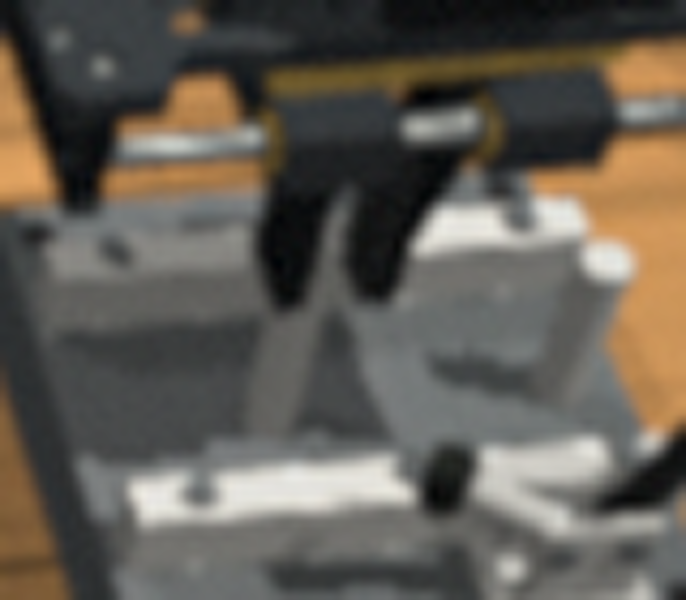

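Call:
move_arm --pt "1 1.5 0 0 0" --pt "1 3 0 0 0" --pt "1 4.5 0 0 0" --pt "1 6 0 0 0" --pt "1 7.5 0 0 0" --pt "1 9 0 0 0" --pt "1 10 0 0 0" --pt "1 10 0 0 0"

```text
time: 12.8
position: [0.4909, 0.3161, 0.078]
tool_rot: [0.708, -0.013, -0.705, -0.014]
ft_force: [0.9, -1.1, 5.0]
grip_width: 0.0133
```

```bash
python3 - <<'E'
from h import *
S=snap('scene','s17')
o=robot.get_obs()
to([.4655,.3169,.096],-92.15); print(o['moment'])
cv2.imwrite('pics/s17c.png',cv2.resize(S['image'][190:260,420:500,::-1],(686,600),interpolation=cv2.INTER_CUBIC))
E
```

```text
t 12.85 pos [0.4909 0.3161 0.078 ] yaw -92.2 down [ 0.004  0.001 -1.   ] shift [-18.1   0.1  25.3] dist 31.0 turn -0.05 F [ 2.5 -1.4  5.1] w 0.013 q [ 0.38  0.66  1.65 -0.    0.82  1.99]
[-0.0821351  -0.25878507 -0.01833453]
```

View pics/s17c.png

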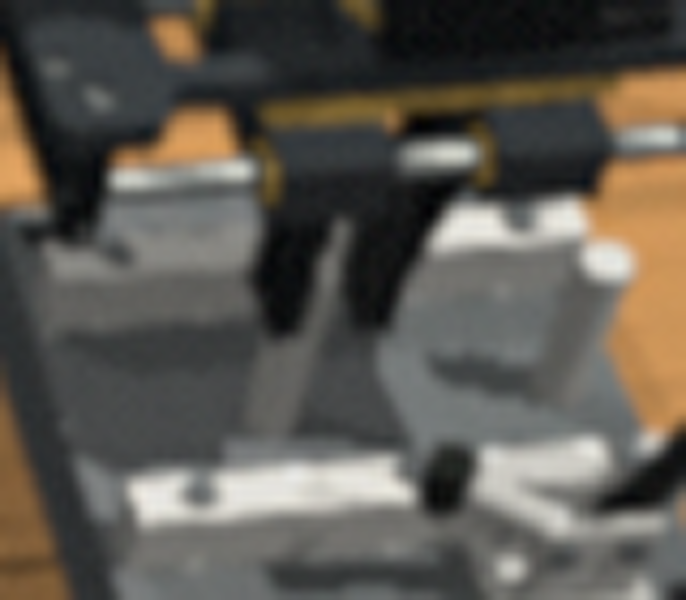

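```bash
python3 - <<'E'
import cv2,numpy as np
out=[]
for n in (13,14,15,16,17):
    s=cv2.imread(f'pics/s{n}.png')[195:245,445:475]
    s=cv2.resize(s,(300,500),interpolation=cv2.INTER_NEAREST); out.append((255*(s/255.)**.5).astype(np.uint8))
cv2.imwrite('pics/strip.png',cv2.resize(np.hstack(out),(800,267*1)) if 0 else np.hstack(out)[:, :])
im=np.hstack(out); cv2.imwrite('pics/strip.png',cv2.resize(im,(800,267)))
cv2.imwrite('pics/strip2.png',np.hstack(out[3:]))
E
```

```text
(no output)
```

View pics/strip.png

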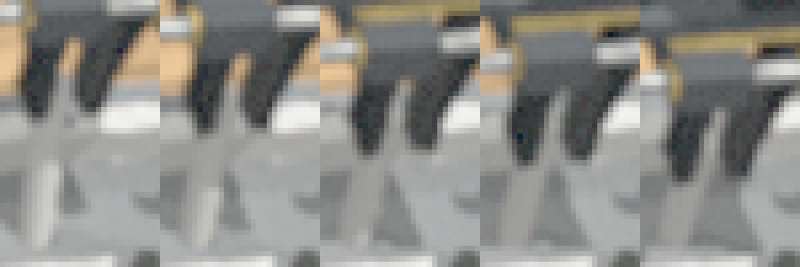

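View pics/strip2.png

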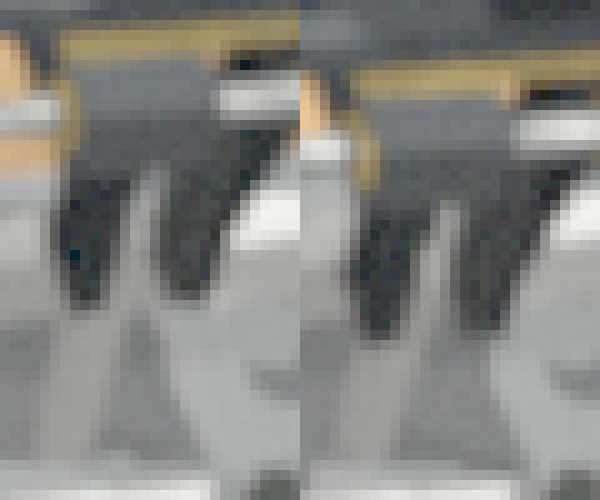

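Call:
move_arm --pt "0.55 -1 0 0 0" --pt "0.55 -1 0 0 0" --pt "0.55 -1 0 0 0" --pt "0.55 -1 0 0 0"

```text
time: 13.18
position: [0.4881, 0.3155, 0.0775]
tool_rot: [-0.706, 0.014, 0.708, 0.013]
ft_force: [-0.6, 0.1, 0.5]
grip_width: 0.019
```

```bash
python3 - <<'E'
from h import *
S=snap('scene','s18')
o=robot.get_obs()
to([.4655,.3169,.096],-92.15); print(o['moment'])
cv2.imwrite('pics/s18c.png',cv2.resize(S['image'][190:260,420:500,::-1],(686,600),interpolation=cv2.INTER_CUBIC))
E
```

```text
t 13.23 pos [0.4882 0.3155 0.0776] yaw -92.2 down [-0.002 -0.    -1.   ] shift [-18.4  -0.5  22.7] dist 29.0 turn -0.05 F [ 0.1 -0.3  0.2] w 0.0192 q [0.38 0.66 1.66 0.   0.82 1.99]
[ 0.02431908 -0.03106319  0.03251578]
```

View pics/s18c.png

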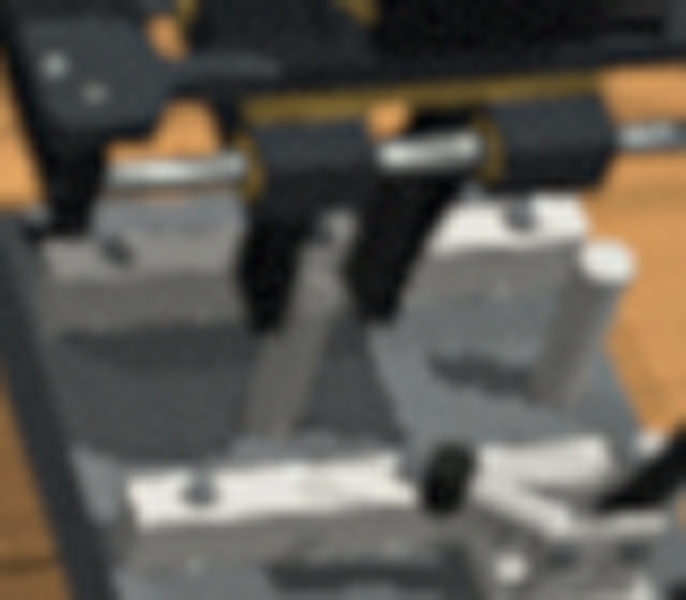

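Call:
move_arm --pt "0.4 0 0 0 0" --pt "0.4 -20 0 0 0" --pt "0.4 -55 0 0 0" --pt "0 -95 0 0 0" --pt "0 -135 0 0 0" --pt "-0.5 -150 40 0 0" --pt "-0.5 -150 80 0 0" --pt "-0.5 -150 120 0 0"

```text
time: 13.9
position: [0.4848, 0.1952, 0.2299]
tool_rot: [0.708, -0.012, -0.706, -0.013]
ft_force: [-0.1, -0.7, -0.9]
grip_width: 0.0518
```

```bash
python3 - <<'E'
from h import *
S=snap('scene','s19');T=snap('top','t19')
to([.4950,-.3252,.25],-93.2)
a=cv2.resize(S['image'][190:280,410:510,::-1],(667,600),interpolation=cv2.INTER_CUBIC)
cv2.imwrite('pics/s19c.png',a)
cv2.imwrite('pics/t19c.png',cv2.resize(T['image'][190:285,120:215,::-1],(600,600),interpolation=cv2.INTER_CUBIC))
f=lambda q:((proj(S,q)-[410,190]+.5)*6.667-.5).round()
g=lambda q:((proj(T,q)-[120,190]+.5)*6.316-.5).round()
for q in ([.489,.3155,.088],[.489,.3155,.036]): print(f(q),g(q))
E
```

```text
t 14.0 pos [0.4836 0.1912 0.2284] yaw -92.51 down [-0.001 -0.002 -1.   ] shift [-20.5 515.5 -34. ] dist 517.0 turn 0.69 F [ 0.7  0.1 -0.3] w 0.059 q [ 0.16  0.37  1.68 -0.    1.09  1.78]
[314. 223.] [312. 278.]
[281. 325.] [351. 301.]
```

View pics/s19c.png

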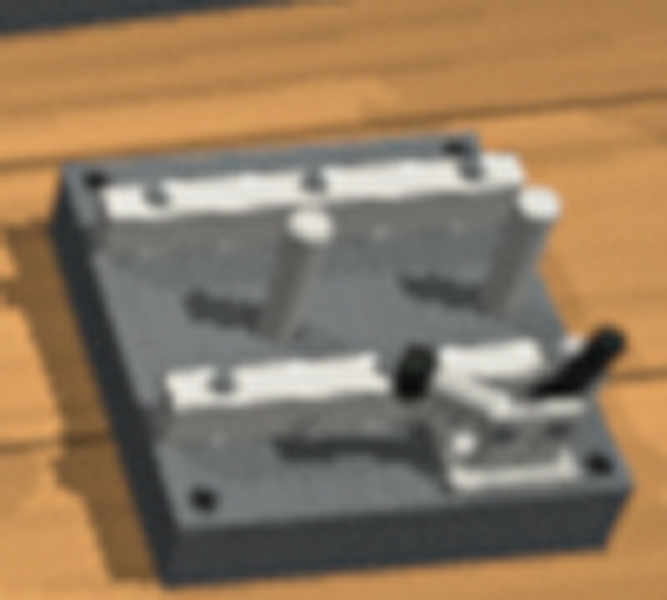

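View pics/t19c.png

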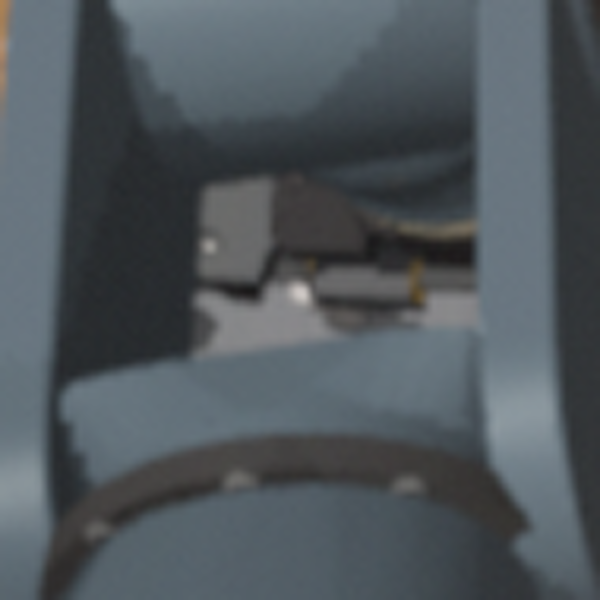

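Call:
move_arm --pt "-1 -20 40 -3 0.7" --pt "-1 -20 81 -6 0.7" --pt "-1 -20 122 -8 0.7" --pt "-1 -20 163 -11 0.7" --pt "-1 -20 204 -14 0.7" --pt "-1 -20 245 -17 0.7" --pt "-1 -20 286 -20 0.7" --pt "-1 -20 327 -22 0.7"

```text
time: 14.67
position: [0.4938, -0.1332, 0.2479]
tool_rot: [0.707, -0.018, -0.707, -0.018]
ft_force: [1.1, -0.2, 0.3]
grip_width: 0.0869
```

Call:
move_arm --pt "-1 0 41 -3 0" --pt "-1 0 80 -5 0" --pt "-1 0 120 -8 0" --pt "-1 0 150 -10 0" --pt "-1 0 170 -11 0" --pt "-1 0 178 -11 0" --pt "-1 0 178 -11 0" --pt "-1 0 178 -11 0"

```text
time: 15.33
position: [0.4955, -0.3088, 0.2475]
tool_rot: [-0.707, 0.017, 0.707, 0.019]
ft_force: [-0.6, 0.2, 0.2]
grip_width: 0.0873
```

```bash
python3 - <<'E'
from h import *
S=snap('scene','s20')
to([.4955,-.3252,.134],-93.2)
cv2.imwrite('pics/s20c.png',cv2.resize(S['image'][160:350,70:260,::-1],(600,600),interpolation=cv2.INTER_CUBIC))
E
```

```text
t 15.38 pos [ 0.4956 -0.3082  0.2477] yaw -92.84 down [-0.001  0.002 -1.   ] shift [113.7  17.2  -0.9] dist 115.0 turn 0.36 F [-0.2 -0.   0.6] w 0.0871 q [-0.75  0.44  1.5   0.    1.2   0.87]
```

View pics/s20c.png

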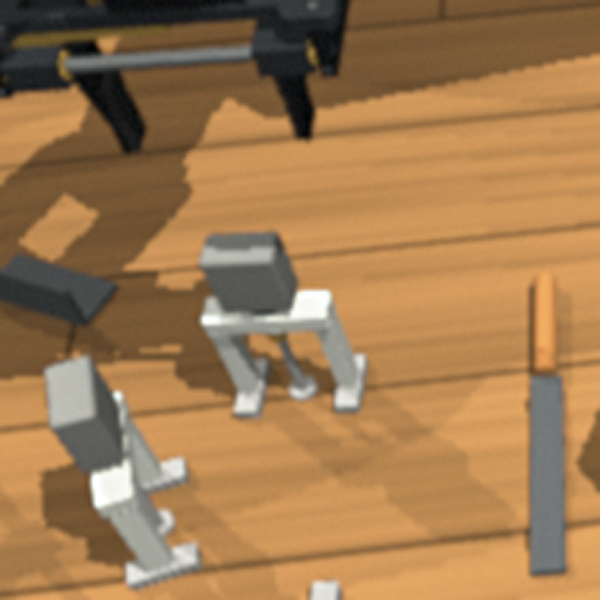

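```bash
python3 - <<'E'
from h import *
import pickle
S=pickle.load(open('scene0.pkl','rb'))
f=lambda q:((proj(S,q)-[70,160]+.5)*3.158-.5).round()
p=np.array([.4956,-.3082,.2477])
for dz in (0,-.006,-.025): print(dz,f(p+[0,0,dz]),f(p+[0,.0435,dz]),f(p+[0,-.0435,dz]))
print('gauge head top',f([.4949,-.3252,.156]),'foot',f([.4949,-.3252,.0045]), 'head c', f([.4949,-.3252,.13]))
print('y+10',f([.4949,-.3152,.156]),'x+10',f([.5049,-.3252,.156]))
r=robot.regions_of(robot.camera('scene'),'gauge_grip'); print([(x['p'],x['bbox']) for x in r])
to([.4955,-.3252,.134],-93.2)
E
```

```text
0 [225. 138.] [302. 130.] [146. 146.]
-0.006 [228. 146.] [305. 138.] [150. 154.]
-0.025 [237. 168.] [313. 160.] [161. 176.]
gauge head top [242. 244.] foot [305. 384.] head c [254. 271.]
y+10 [258. 242.] x+10 [240. 257.]
[(0.89, [131.2, 234.1, 187.5, 290.9]), (0.77, [85.7, 274.5, 135.3, 344.2]), (0.56, [416.7, 209.7, 505.7, 279.8])]
t 15.48 pos [ 0.4957 -0.3081  0.248 ] yaw -92.79 down [-0.001  0.001 -1.   ] shift [114.   17.2  -0.7] dist 115.0 turn 0.41 F [-0.6  0.3 -0. ] w 0.0871 q [-0.75  0.44  1.5   0.    1.2   0.87]
```

Call:
move_arm --pt "-1 20 17.2 -1.7 0.4" --pt "-1 45 17.2 -1.7 0.4" --pt "-1 60 17.2 -1.7 0.4" --pt "-1 60 17.2 -1.7 0.4" --pt "-1 60 17.2 -1.7 0.4" --pt "-1 60 17.2 -1.7 0.4"

```text
time: 15.98
position: [0.4973, -0.3271, 0.1892]
tool_rot: [0.707, -0.02, -0.706, -0.02]
ft_force: [0.1, -0.1, 0.1]
grip_width: 0.0871
```

```bash
python3 - <<'E'
from h import *
S=snap('scene','s21');T=snap('top','t21')
to([.4965,-.3252,.134],-93.2)
cv2.imwrite('pics/s21c.png',cv2.resize(S['image'][200:320,90:210,::-1],(600,600),interpolation=cv2.INTER_CUBIC))
cv2.imwrite('pics/t21c.png',cv2.resize(T['image'][150:270,410:530,::-1],(600,600),interpolation=cv2.INTER_CUBIC))
E
```

```text
t 16.08 pos [ 0.4975 -0.3276  0.1897] yaw -93.26 down [ 0.002 -0.002 -1.   ] shift [55.7 -2.5  1.2] dist 56.0 turn -0.06 F [-0.4 -0.3 -0.7] w 0.0871 q [-0.77  0.52  1.54  0.    1.08  0.86]
```

View pics/s21c.png

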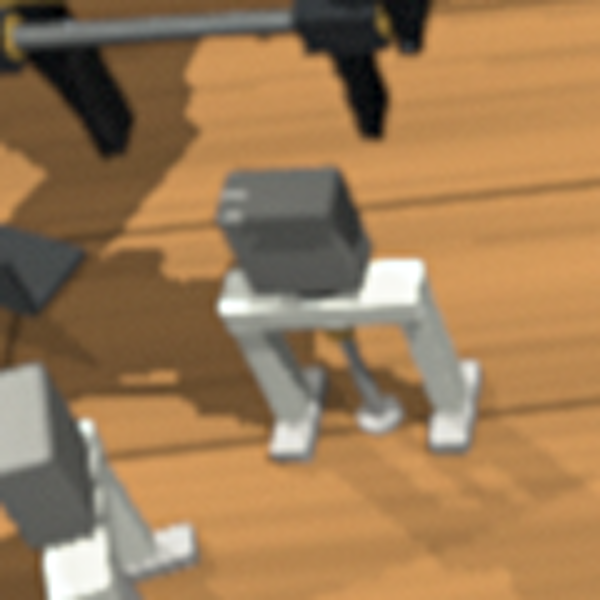

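View pics/t21c.png

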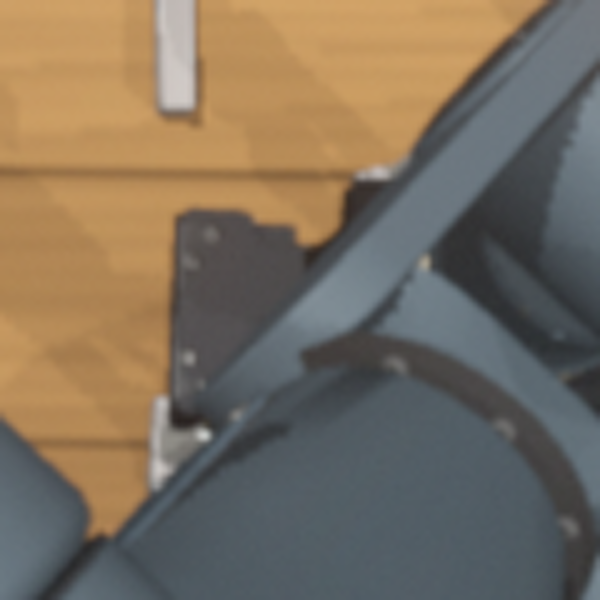

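Call:
move_arm --pt "-1 10 -2.8 1.2 0" --pt "-1 22 -2.8 1.2 0" --pt "-1 35 -2.8 1.2 0" --pt "-1 46 -2.8 1.2 0" --pt "-1 53 -2.8 1.2 0" --pt "-1 55 -2.8 1.2 0" --pt "-1 55 -2.8 1.2 0" --pt "-1 55 -2.8 1.2 0"

```text
time: 16.75
position: [0.4958, -0.3249, 0.1335]
tool_rot: [0.707, -0.021, -0.707, -0.02]
ft_force: [0.5, 0.3, 0.4]
grip_width: 0.0866
```

```bash
python3 - <<'E'
from h import *
S=snap('scene','s22')
to([.4965,-.3252,.134],-93.2)
cv2.imwrite('pics/s22c.png',cv2.resize(S['image'][200:320,90:210,::-1],(600,600),interpolation=cv2.INTER_CUBIC))
E
```

```text
t 16.8 pos [ 0.4959 -0.325   0.1337] yaw -93.3 down [ 0.001 -0.001 -1.   ] shift [-0.3  0.1 -0.6] dist 1.0 turn -0.1 F [ 0.1 -0.1  0.8] w 0.0868 q [-0.77  0.59  1.59  0.    0.96  0.86]
```

View pics/s22c.png

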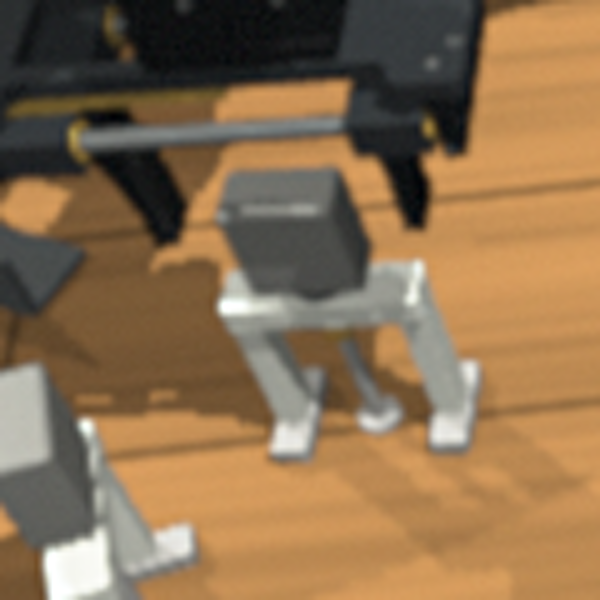

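Call:
move_arm --pt "-0.4 0 0 0 0" --pt "-0.1 0 0 0 0" --pt "0.1 0 0 0 0" --pt "1 0 0 0 0" --pt "1 0 0 0 0" --pt "1 0 0 0 0" --pt "1 0 0 0 0" --newtons 20

```text
time: 17.38
position: [0.4956, -0.325, 0.1332]
tool_rot: [0.707, -0.021, -0.707, -0.02]
ft_force: [0.3, -2.0, 1.5]
grip_width: 0.0481
```

Call:
move_arm --pt "1 -3 0 0 0" --pt "1 -8 0 0 0" --pt "1 -15 0 0 0" --pt "1 -20 0 0 0" --pt "1 -20 0 0 0" --pt "1 -20 0 0 0" --newtons 30

```text
time: 17.88
position: [0.4957, -0.3247, 0.1536]
tool_rot: [0.707, -0.021, -0.707, -0.02]
ft_force: [-0.0, -0.3, -4.2]
grip_width: 0.0459
```

```bash
python3 - <<'E'
from h import *
S=snap('scene','s23')
to([.4965,-.3252,.134],-93.2); print(robot.get_obs()['moment'])
cv2.imwrite('pics/s23c.png',cv2.resize(S['image'][200:320,90:210,::-1],(600,600),interpolation=cv2.INTER_CUBIC))
E
```

```text
t 17.93 pos [ 0.4954 -0.3245  0.1532] yaw -93.3 down [ 0. -0. -1.] shift [19.2  0.6 -1.1] dist 19.0 turn -0.1 F [-0.3  0.2 -4.9] w 0.0454 q [-0.77  0.56  1.58  0.    1.    0.86]
[0.03244305 0.0078741  0.03724396]
```

View pics/s23c.png

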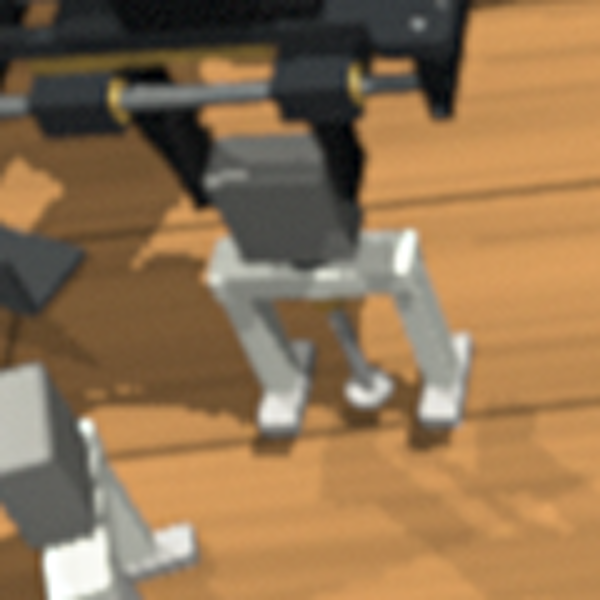

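Call:
move_arm --pt "1 -30 0 0 0" --pt "1 -65 0 0 0" --pt "1 -100 -10 0 0" --pt "1 -120 -40 0 0" --pt "1 -120 -75 0 0" --pt "1 -120 -110 0 0" --pt "1 -120 -145 0 0" --pt "1 -120 -180 0 0"

```text
time: 18.6
position: [0.5051, -0.1431, 0.2729]
tool_rot: [-0.707, 0.02, 0.707, 0.021]
ft_force: [0.9, 0.5, -4.8]
grip_width: 0.0458
```

```bash
python3 - <<'E'
from h import *
to([.489,.3157,.275],-92.15)
E
```

```text
t 18.6 pos [ 0.5051 -0.1431  0.2729] yaw -93.34 down [-0.001  0.001 -1.   ] shift [  -1.8 -457.1   42.8] dist 459.0 turn -1.19 F [ 0.9  0.5 -4.8] w 0.0458 q [-0.49  0.33  1.61  0.    1.2   1.14]
```

Call:
move_arm --pt "1 -1 -35 3 -1.2" --pt "1 -1 -70 6 -1.2" --pt "1 -1 -105 9 -1.2" --pt "1 -1 -140 13 -1.2" --pt "1 -1 -175 16 -1.2" --pt "1 -1 -210 19 -1.2" --pt "1 -1 -245 22 -1.2" --pt "1 -1 -280 26 -1.2"

```text
time: 19.27
position: [0.4953, 0.1378, 0.2739]
tool_rot: [-0.707, 0.013, 0.707, 0.013]
ft_force: [0.8, 0.2, -4.6]
grip_width: 0.0459
```

Call:
move_arm --pt "1 0 -35 3 0" --pt "1 0 -70 7 0" --pt "1 0 -105 10 0" --pt "1 0 -135 13 0" --pt "1 0 -158 15 0" --pt "1 0 -172 16.5 0" --pt "1 0 -176 17 0" --pt "1 0 -176 17 0"

```text
time: 19.93
position: [0.485, 0.3129, 0.2736]
tool_rot: [-0.707, 0.013, 0.707, 0.012]
ft_force: [0.7, 1.0, -3.7]
grip_width: 0.046
```

Call:
move_arm --pt "1 0 0 0 0" --pt "1 0 0 0 0"

```text
time: 20.1
position: [0.4856, 0.3111, 0.2739]
tool_rot: [-0.707, 0.014, 0.707, 0.013]
ft_force: [0.2, -0.3, -4.0]
grip_width: 0.0461
```

```bash
python3 - <<'E'
from h import *
S=snap('scene','s24')
to([.489,.3157,.275],-92.15)
cv2.imwrite('pics/s24c.png',cv2.resize(S['image'][110:290,400:540,::-1],(467,600),interpolation=cv2.INTER_CUBIC))
E
```

```text
t 20.15 pos [0.4857 0.3111 0.274 ] yaw -92.21 down [-0.    -0.001 -1.   ] shift [-1.  -4.7 -3.1] dist 6.0 turn -0.06 F [-0.6 -0.3 -4.2] w 0.0457 q [ 0.38  0.4   1.49 -0.    1.25  1.99]
```

View pics/s24c.png

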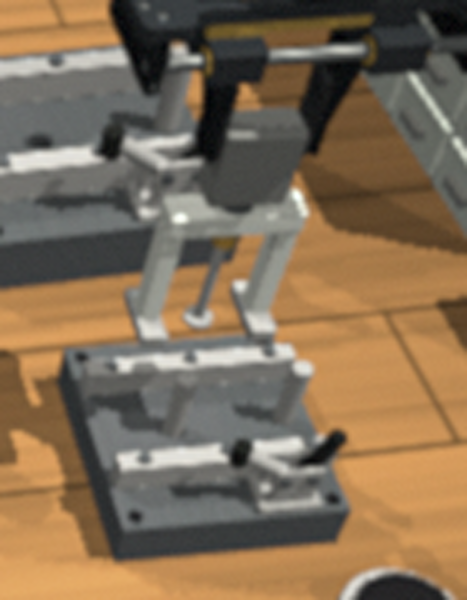

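Call:
move_arm --pt "1 8 -4.7 -3.1 0" --pt "1 18 -4.7 -3.1 0" --pt "1 28 -4.7 -3.1 0" --pt "1 37 -4.7 -3.1 0" --pt "1 41 -4.7 -3.1 0" --pt "1 41 -4.7 -3.1 0" --pt "1 41 -4.7 -3.1 0"

```text
time: 20.73
position: [0.4885, 0.3172, 0.2325]
tool_rot: [-0.707, 0.013, 0.707, 0.013]
ft_force: [0.1, 0.4, -5.0]
grip_width: 0.0463
```

```bash
python3 - <<'E'
from h import *
S=snap('scene','s25')
to([.489,.3157,.233],-92.15); o=robot.get_obs()
cv2.imwrite('pics/s25c.png',cv2.resize(S['image'][170:270,410:510,::-1],(600,600),interpolation=cv2.INTER_CUBIC))
f=lambda q:((proj(S,q)-[410,170]+.5)*6-.5).round()
p=o['position']; print('sole c',f(p-[0,0,.1332]),'foot',f(p-[0,0,.1327]),'disc top',f(p-[0,0,.1287]),'dowel top',f([.4887,.3155,.088]),'bore',f([.4887,.3155,.036]))
print('x+10',f([.4987,.3155,.088]),'y+10',f([.4887,.3255,.088]))
E
```

```text
t 20.78 pos [0.489  0.3173 0.2331] yaw -92.1 down [ 0.  0. -1.] shift [ 0.1  1.6 -0.1] dist 2.0 turn 0.05 F [-0.  -0.  -4.2] w 0.046 q [ 0.38  0.45  1.52 -0.    1.16  1.99]
sole c [295. 297.] foot [295. 296.] disc top [298. 289.] dowel top [282. 320.] bore [252. 412.]
x+10 [291. 340.] y+10 [309. 317.]
```

View pics/s25c.png

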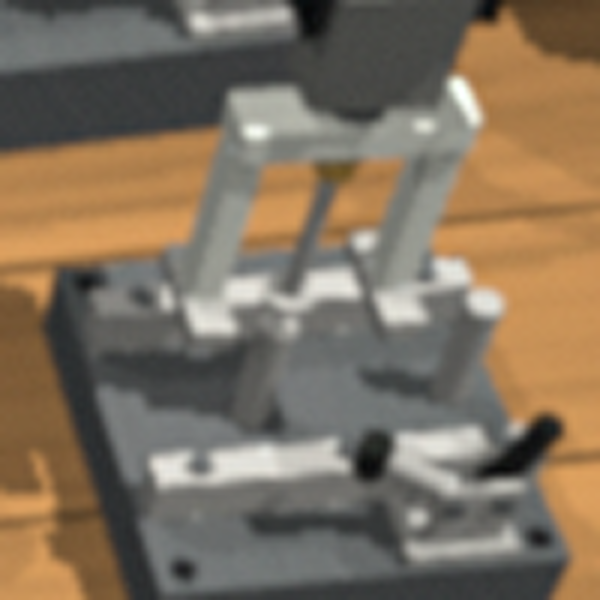

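Call:
move_arm --pt "1 4 0 0.5 0" --pt "1 8 0 0.5 0" --pt "1 12 0 0.5 0" --pt "1 16 0 0.5 0" --pt "1 20 0 0.5 0" --pt "1 24 0 0.5 0" --pt "1 28 0 0.5 0" --pt "1 28 0 0.5 0"

```text
time: 21.45
position: [0.4877, 0.317, 0.2041]
tool_rot: [-0.706, 0.013, 0.708, 0.013]
ft_force: [-0.1, -0.5, -4.4]
grip_width: 0.0457
```

```bash
python3 - <<'E'
from h import *
S=snap('scene','s26')
to([.489,.3157,.1692],-92.15); o=robot.get_obs(); print(o['moment'])
cv2.imwrite('pics/s26c.png',cv2.resize(S['image'][170:270,410:510,::-1],(600,600),interpolation=cv2.INTER_CUBIC))
E
```

```text
t 21.5 pos [0.488  0.3171 0.2045] yaw -92.1 down [-0.001 -0.    -1.   ] shift [35.3  1.4 -1.1] dist 35.0 turn 0.05 F [-0.3 -0.4 -3.2] w 0.0462 q [0.38 0.49 1.56 0.   1.1  1.99]
[ 0.08975232  0.0596559  -0.00619529]
```

View pics/s26c.png

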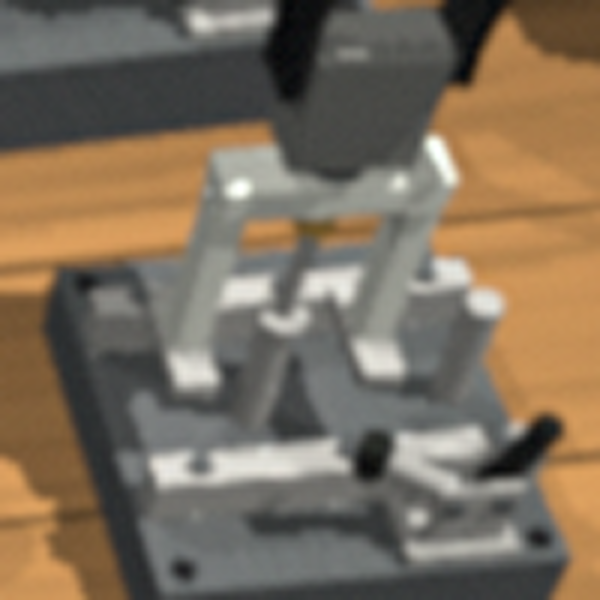

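Call:
move_arm --pt "1 4 0 0 0" --pt "1 8 0 0 0" --pt "1 12 0 0 0" --pt "1 16 0 0 0" --pt "1 20 0 0 0" --pt "1 24 0 0 0" --pt "1 28 0 0 0" --pt "1 30 0 0 0"

```text
time: 22.17
position: [0.488, 0.3171, 0.1743]
tool_rot: [-0.707, 0.013, 0.707, 0.013]
ft_force: [-0.5, -0.0, -3.0]
grip_width: 0.0459
```

Call:
move_arm --pt "1 1 0 0 0" --pt "1 2 0 0 0" --pt "1 2 0 0 0"

```text
time: 22.42
position: [0.4883, 0.3173, 0.173]
tool_rot: [0.707, -0.013, -0.707, -0.013]
ft_force: [0.2, -1.4, -2.6]
grip_width: 0.0461
```

```bash
python3 - <<'E'
from h import *
S=snap('scene','s27')
to([.489,.3157,.1692],-92.15); o=robot.get_obs(); print(o['moment'])
cv2.imwrite('pics/s27c.png',cv2.resize(S['image'][170:270,410:510,::-1],(600,600),interpolation=cv2.INTER_CUBIC))
E
```

```text
t 22.47 pos [0.4883 0.3173 0.1731] yaw -92.1 down [ 0.  0. -1.] shift [ 3.9  1.6 -0.8] dist 4.0 turn 0.05 F [-0.   1.  -3.2] w 0.0458 q [0.38 0.53 1.59 0.   1.03 1.99]
[ 0.04047109 -0.00937292 -0.0188654 ]
```

View pics/s27c.png

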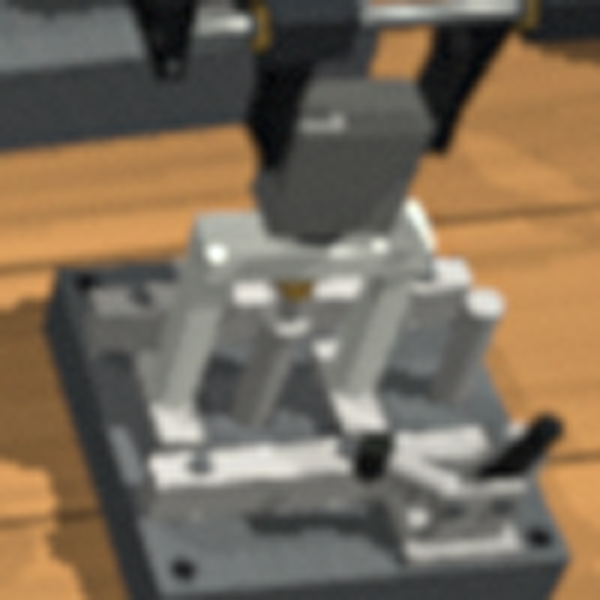

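Call:
move_arm --pt "1 1 0 0 0" --pt "1 2 0 0 0" --pt "1 3 0 0 0" --pt "1 3 0 0 0"

```text
time: 22.8
position: [0.4881, 0.3172, 0.1699]
tool_rot: [-0.707, 0.013, 0.707, 0.013]
ft_force: [0.7, 0.2, -3.1]
grip_width: 0.0464
```

Call:
move_arm --pt "1 0.5 0 0 0" --pt "1 1 0 0 0" --pt "1 1 0 0 0"

```text
time: 23.05
position: [0.4884, 0.3173, 0.1695]
tool_rot: [0.707, -0.013, -0.707, -0.013]
ft_force: [-0.5, 0.4, -1.1]
grip_width: 0.0458
```

Call:
move_arm --pt "1 0.4 0 0 0" --pt "1 0.7 0 0 0" --pt "1 0.7 0 0 0"

```text
time: 23.3
position: [0.4887, 0.3173, 0.1694]
tool_rot: [0.707, -0.013, -0.707, -0.013]
ft_force: [-0.5, -1.5, 4.0]
grip_width: 0.0462
```

```bash
python3 - <<'E'
from h import *
S=snap('scene','s28')
to([.489,.3157,.1692],-92.15); o=robot.get_obs(); print(o['moment'])
cv2.imwrite('pics/s28c.png',cv2.resize(S['image'][170:270,410:510,::-1],(600,600),interpolation=cv2.INTER_CUBIC))
E
```

```text
t 23.35 pos [0.4886 0.3173 0.1694] yaw -92.09 down [ 0.001  0.    -1.   ] shift [ 0.2  1.5 -0.4] dist 2.0 turn 0.06 F [-1.2 -1.5  5.1] w 0.046 q [ 0.38  0.53  1.59 -0.    1.02  1.99]
[-0.17519494  0.27907505  0.05683311]
```

View pics/s28c.png

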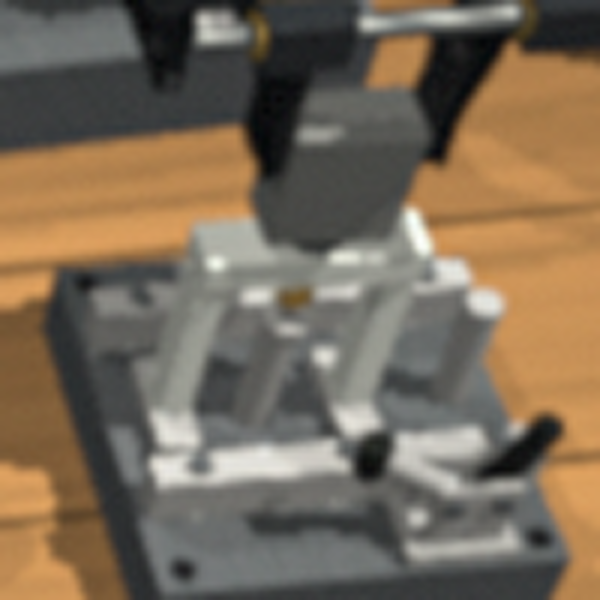

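Call:
move_arm --pt "1 -0.4 0 0 0" --pt "1 -0.4 0 0 0" --pt "-0.15 -0.4 0 0 0" --pt "-0.15 -0.4 0 0 0" --pt "-0.6 -0.4 0 0 0" --pt "-0.8 -0.4 0 0 0" --pt "-0.8 -0.4 0 0 0" --newtons 5

```text
time: 23.93
position: [0.4882, 0.3175, 0.1685]
tool_rot: [-0.707, 0.013, 0.707, 0.013]
ft_force: [1.3, 1.3, -0.1]
grip_width: 0.0625
```

```bash
python3 - <<'E'
from h import *
S=snap('scene','s29')
to([.489,.3157,.1692],-92.15)
cv2.imwrite('pics/s29c.png',cv2.resize(S['image'][170:270,410:510,::-1],(600,600),interpolation=cv2.INTER_CUBIC))
E
```

```text
t 23.98 pos [0.4882 0.3175 0.1685] yaw -92.1 down [-0.  0. -1.] shift [-0.7  1.8 -0.9] dist 2.0 turn 0.05 F [-0.8  0.4 -0. ] w 0.0667 q [0.38 0.53 1.59 0.   1.02 1.99]
```

View pics/s29c.png

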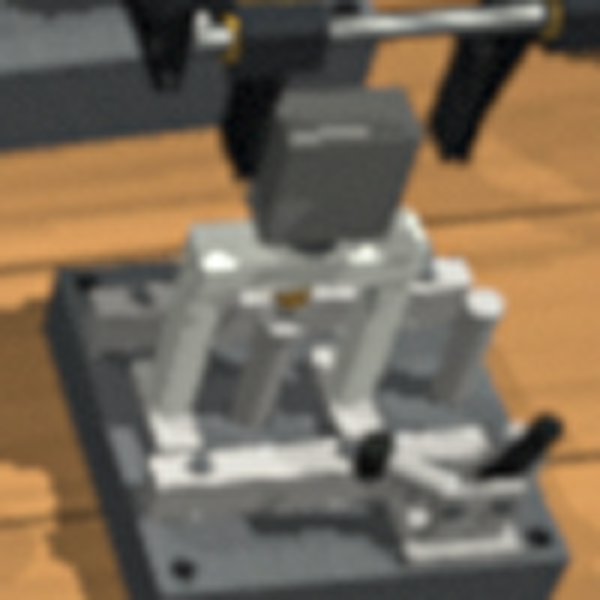

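Call:
move_arm --pt "-0.8 -8 0 0 0" --pt "-0.8 -20 0 0 0" --pt "-0.8 -40 0 0 0" --pt "-0.8 -70 0 0 0" --pt "-0.8 -100 0 0 0" --pt "-0.8 -120 30 0 0" --pt "-0.8 -120 70 0 0" --pt "-0.8 -120 110 0 0"

```text
time: 24.65
position: [0.4851, 0.2073, 0.2913]
tool_rot: [0.709, -0.011, -0.705, -0.012]
ft_force: [0.8, -0.4, -0.6]
grip_width: 0.0782
```

Call:
move_arm --pt "-0.8 0 40 0 0" --pt "-0.8 0 80 0 0" --pt "-0.8 0 120 0 0" --pt "-0.8 0 160 0 0" --pt "-0.8 0 200 0 0" --pt "-0.8 0 220 0 0" --pt "-0.8 0 220 0 0"

```text
time: 25.23
position: [0.4766, -0.0164, 0.2895]
tool_rot: [0.708, -0.016, -0.706, -0.014]
ft_force: [-0.5, 1.2, 0.1]
grip_width: 0.0782
```

```bash
python3 - <<'E'
from h import *
S=snap('scene','s30');T=snap('top','t30')
to([.489,.3157,.1692],-92.15)
cv2.imwrite('pics/s30c.png',cv2.resize(S['image'][170:270,410:510,::-1],(600,600),interpolation=cv2.INTER_CUBIC))
cv2.imwrite('pics/t30c.png',cv2.resize(T['image'][180:290,100:210,::-1],(600,600),interpolation=cv2.INTER_CUBIC))
f=lambda q:((proj(S,q)-[410,170]+.5)*6-.5).round()
g=lambda q:((proj(T,q)-[100,180]+.5)*5.4545-.5).round()
c,s=np.cos(-.0375),np.sin(-.0375)
for n,m in (('head++',(.013,.023,.156)),('head+-',(.013,-.023,.156)),('head-+',(-.013,.023,.156)),('head--',(-.013,-.023,.156)),('sole +x+y',(.022,.042,.01)),('sole +x-y',(.022,-.042,.01)),('br',(.011,.04,.096)),('br-',(.011,-.04,.096)),('foot',(0,0,.052))):
    q=[.4885+c*m[0]-s*m[1],.316+s*m[0]+c*m[1],.036+m[2]]; print(n,f(q),g(q))
E
```

```text
t 25.33 pos [ 0.4762 -0.0129  0.2893] yaw -92.23 down [ 0.001  0.001 -1.   ] shift [ 1.203e+02 -3.287e+02  1.000e-01] dist 350.0 turn -0.08 F [-0.2  0.4 -0.7] w 0.0785 q [-0.26  0.24  1.7   0.    1.2   1.35]
head++ [432. 133.] [242. 213.]
head+- [295. 143.] [368. 219.]
head-+ [407.  78.] [235. 283.]
head-- [273.  89.] [362. 289.]
sole +x+y [388. 430.] [307. 254.]
sole +x-y [164. 449.] [511. 264.]
br [433. 249.] [245. 244.]
br- [207. 267.] [454. 254.]
foot [284. 319.] [377. 296.]
```

View pics/s30c.png

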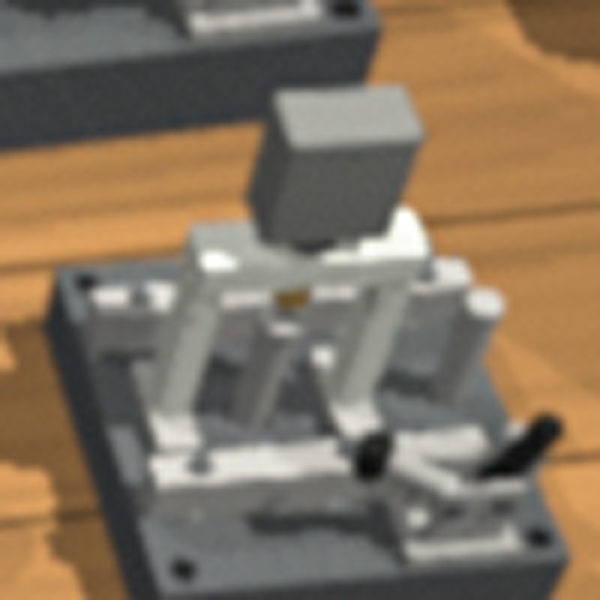

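View pics/t30c.png

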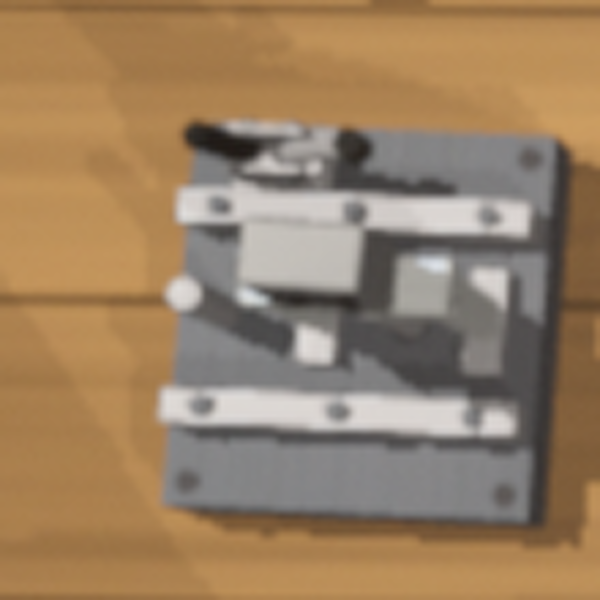

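View pics/s30.png

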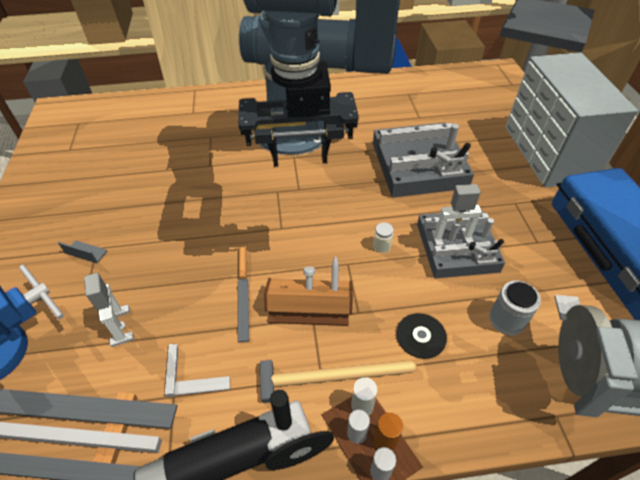

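```bash
python3 - <<'E'
from h import *
print(robot.get_obs()['joint_velocities'].round(3)); print(robot.hand_in())
E
```

```text
[ 0.041  0.002  0.006  0.005 -0.001  0.002]
the job is handed in; nothing more can be done
None
```

The dowel is fitted in the smaller jig, the bridge gauge is standing over it, and the job is handed in at about 25 s of the 72 s allowed. `hand_in` gives no verdict, so the results below come from my own checks.

**What I did**
- **Pick:** I took the plain dowel from the rack's -y hole and pulled it out along its 25° axis.
- **Insert:** I tipped it edge-first into the empty bore. My pose model put the foot about 3 mm below the mouth at roughly 25° of tilt. I then stood it up with a light grip and slid it down.
- **Gauge:** I took the gauge farthest to the robot's left and set it over the dowel at about 50 mm/s, slowing to 1 mm steps at the end. I then released it and withdrew.

**What the last checks showed**
- **Dowel:** It stands upright and sticks out as far as the dowel already fitted, within about 1 pixel (roughly 2 mm).
- **Soles:** They met the plate within 0.2 mm of the expected height, with about 5 N of contact force. They lie between the rails.
- **Foot:** The sprung foot rests on the dowel's top, centred to within a few millimetres.
- **Other objects:** In the last picture the other two pins and the bystanders are where they started.

**What disagreed or was not measured**
- **Last push on the dowel:** The push stopped at about 5 N, with the foot estimated about 3 mm short of the floor. The dowel seated once I loosened the grip, which I confirmed only by camera.
- **Camera bias:** The two cameras disagreed by 2–3 mm on the bore's position. I used the scene camera, which matched the gripped dowel.
- **Fingertips:** They look about 20 mm shorter in the pictures than the text says.
- **Gauge tilt:** The head sat about 1 pixel off the ideal upright position, which is within measurement noise.
- **Gauge reading:** I could not read it directly.

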